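# Load the classroom specimen changer

### The arm

A 7-joint arm with a two-finger parallel gripper is mounted at the origin on the work surface. World frame = base frame: x ahead of the robot, y to its left, z up, the work surface at z = 0. Lengths are in m, angles in rad, forces in N, time in s.
With the tool pointing down it reaches from about 0.425 to 0.925 m from the base axis. Payload 6.8 kg.
Tool frame: the origin (TCP) lies on the centre line of the jaws, within the pads' length; the fingertips stand bot.finger_overhang ahead of it and the grasp point (between the pads) lies 3 mm ahead of it (bot.finger_overhang is the distance from the TCP to the fingertips, in m); z points along the fingers, y is the direction in which the jaws open and shut (so a half turn about z gives the same grasp; the last joint's range is limited). The gripper opens to 85 mm and grips with 20 to 120 N. Pads are 22 mm wide; open, the fingers measure 114 mm over their backs; the gripper's body (76 mm by 85 mm) begins 54 mm behind the grasp point. The pads swing forward as they close: fully open they stand 13 mm farther back than shut.
Start: joints at [1.052, 0.477, 0.022, 1.555, -0.011, 1.109, -0.083], TCP at [0.27, -0.619, 0.253] pointing down, gripper open.
Joint ranges: [-2.96, 2.96], [-0.34, 2.1], [-1.41, 1.46], [0.24, 2.44], [-1.37, 4.51], [0.17, 1.92], [-2.96, 2.96]. Speed limits (rad/s): [2.39, 2.39, 3.14, 3.14, 3.14, 3.14, 3.14].

### API

Orientations are given as a unit quaternion [w, x, y, z].
In Python, from station import bot gives the robot as it stands.
- The arm moves only by the tool drive_tool, never from a script. Its argument "increments" is text: rows parted by semicolons, each of 4 numbers parted by spaces: the shift along the world's x, y, z in m, then the turn about the world's z in rad. In form: tx ty tz spin; .... A call has 1 to 12 rows; each row shifts and turns the commanded pose from where the row before left it; what a row does not reach is not made up. A row lasts 1/12 s, in which the tool goes at most 41.7 mm and 7.16 degrees, less where a joint would pass 70% of its speed; a pose out of reach is approached as far as the arm can. A call is refused whole if a number of a shift passes 0.0417 or a number of a turn 0.125, either way. A call with a gripper value outside its range is refused whole. "grip" is the opening, from 0 (shut) to 1 (fully open), set as the call begins (left out, the last holds). The fingers move at their own pace and stop on an object; "squeeze" is the grip in N (left out, the last holds). Time passes only in rows, so rows that do not move let the fingers close. It gives the time, the measured TCP pose, the force and the opening at its end, in the units of the state.
- bot.get_obs(): the state, without advancing time (a new reading comes with each control period).
- bot.read_camera(name): name is "side" or "top"; returns the picture (384x512x3 uint8, red, green, blue); there is no depth.
- bot.calibration(name): a dict with "fx", "fy", "cx", "cy" (pixels), "camera_from_world" (4x4, takes a point from world to camera coordinates). Camera axes: x right, y down, z forward; pixel columns grow to the right and rows downward; lengths in m; the calibration is good to about 2 mm. A picture is of the moment at which its call begins. calibration takes no time and is no camera call.
- bot.hand_in(): hands the job in, once; it reports no verdict.
The state is a dict: "t": time; "q": joint angles; "joint_vel": joint speeds; "joint_torque": joint torques, N m; "eef_pos": TCP position; "tool_rot": TCP orientation; "contact_force": force on the tool from outside, world axes, zero at the start; "torque": the same for the moment, N m; "gripper_width": opening from 0.0 (shut) to 1.0 (fully open).
Only numpy, scipy, OpenCV 4.12 (cv2) and the standard library are available. Lean on these libraries where they do the work, as an engineer would, in place of code of your own. Each camera call takes 0.05 s, during which the arm holds its last target.

### The job

First switch the lamp off by its lever, then pull the black blanking bar out of the specimen changer and lay it flat in the grey return tray. Then take every specimen bar there is from the blue pocket tray and slide each, nose first, into the slot whose roof matches its tab's colour, gently, until it is fully home against the hidden stop. When all are home, switch the lamp on again, lever right over; leave the bottles and the glass dish alone.

Things in the scene. Friction and masses are not known exactly. Their poses are not given: they have to be found in the camera images.
- bar_r_tab (a point): red specimen bar (may be absent): mid-height point of its upright red grip tab, 24 mm above the bar's underside. Flat white strip 88 mm long (x), 20 wide (y), 8 thick, 25-50 g; tab 12 x 12 mm, from the strip up to 40 mm above its underside, on the centre line near the tail: the nose is 78 mm ahead of this point (+x), the tail 10 mm behind
- slot_r_mouth (a point): changer slot with red roof: mouth centre at floor level, 16 mm above the table. x points in, y across. Blind slot 22.5 mm wide, 11 high; roof 6 mm thick, module 36 mm wide. A tongue level with the floor stands out 32 mm before the mouth; cheeks 8 mm high flare to 29 mm at 12 mm before it. Four slots side by side, 62 mm apart; their order varies
- stop_r: hidden rigid stop in the red-roofed slot: origin at the centre of the face that the bar's nose meets, 4 mm above the slot floor, 42 to 54 mm inside the mouth (differs per slot and start); unseen, felt as firm resistance. x points in
- bar_y_tab (a point): yellow specimen bar (may be absent): mid-height point of its upright yellow grip tab, 24 mm above the bar's underside. Flat white strip 88 mm long (x), 20 wide (y), 8 thick, 25-50 g; tab 12 x 12 mm, from the strip up to 40 mm above its underside, on the centre line near the tail: the nose is 78 mm ahead of this point (+x), the tail 10 mm behind
- slot_y_mouth (a point): changer slot with yellow roof: mouth centre at floor level, 16 mm above the table. x points in, y across. Blind slot 22.5 mm wide, 11 high; roof 6 mm thick, module 36 mm wide. A tongue level with the floor stands out 32 mm before the mouth; cheeks 8 mm high flare to 29 mm at 12 mm before it. Four slots side by side, 62 mm apart; their order varies
- stop_y: hidden rigid stop in the yellow-roofed slot: origin at the centre of the face that the bar's nose meets, 4 mm above the slot floor, 42 to 54 mm inside the mouth (differs per slot and start); unseen, felt as firm resistance. x points in
- bar_g_tab (a point): green specimen bar (may be absent): mid-height point of its upright green grip tab, 24 mm above the bar's underside. Flat white strip 88 mm long (x), 20 wide (y), 8 thick, 25-50 g; tab 12 x 12 mm, from the strip up to 40 mm above its underside, on the centre line near the tail: the nose is 78 mm ahead of this point (+x), the tail 10 mm behind
- slot_g_mouth (a point): changer slot with green roof: mouth centre at floor level, 16 mm above the table. x points in, y across. Blind slot 22.5 mm wide, 11 high; roof 6 mm thick, module 36 mm wide. A tongue level with the floor stands out 32 mm before the mouth; cheeks 8 mm high flare to 29 mm at 12 mm before it. Four slots side by side, 62 mm apart; their order varies
- stop_g: hidden rigid stop in the green-roofed slot: origin at the centre of the face that the bar's nose meets, 4 mm above the slot floor, 42 to 54 mm inside the mouth (differs per slot and start); unseen, felt as firm resistance. x points in
- bar_p_tab (a point): purple specimen bar (may be absent): mid-height point of its upright purple grip tab, 24 mm above the bar's underside. Flat white strip 88 mm long (x), 20 wide (y), 8 thick, 25-50 g; tab 12 x 12 mm, from the strip up to 40 mm above its underside, on the centre line near the tail: the nose is 78 mm ahead of this point (+x), the tail 10 mm behind
- slot_p_mouth (a point): changer slot with purple roof: mouth centre at floor level, 16 mm above the table. x points in, y across. Blind slot 22.5 mm wide, 11 high; roof 6 mm thick, module 36 mm wide. A tongue level with the floor stands out 32 mm before the mouth; cheeks 8 mm high flare to 29 mm at 12 mm before it. Four slots side by side, 62 mm apart; their order varies
- stop_p: hidden rigid stop in the purple-roofed slot: origin at the centre of the face that the bar's nose meets, 4 mm above the slot floor, 42 to 54 mm inside the mouth (differs per slot and start); unseen, felt as firm resistance. x points in
- blank_tab (a point): black blanking bar, same shape and size as the specimen bars (black tab, no windows): middle of its tab, as for the bars. It starts in the red-roofed slot, nose 38 mm inside the mouth
- blank_center (a point): black blanking bar: the middle of the strip, 4 mm above its underside; axes as its tab's
- pocket_tray: blue pocket tray, loose, 115 (x) x 232 (y) x 12 mm, 0.8 kg; origin at the centre of its underside. Four pockets 91 x 23 mm, 8 mm deep, side by side 62 mm apart in y, floor 4 mm above the table; each bar lies in one, its strip flush with the top, tab end towards the tray's -x
- return_tray: shallow grey return tray, loose, 150 (x) x 100 (y) x 16 mm outside, walls and floor 4 mm, 0.5 kg; origin at the centre of its underside; starts empty
- lamp (a joint): angle of the lamp's toggle lever: 0 = off (leaning to the base's -x), 1.0 = on (leaning to its +x); starts on; stays where it is left; about 1 N at the tip moves it
- lamp_tip (a point): centre of the orange ball (26 mm dia) at the lever's tip, 60 mm from the pivot
- lamp_base: grey block of the lamp switch, 70 (x) x 50 (y) x 25 mm, fixed; origin at the centre of its underside; the lever pivots about its y axis 22 mm above the origin and is thrown towards +x
- changer: dark base plate of the specimen changer (6 mm thick, 228 mm wide), fixed; origin on its underside in the plane of the slot mouths; an ivory housing 120 mm wide, 91 mm high stands 77 to 147 mm behind the mouths
- dropper_a: amber dropper bottle with red cap, 34 mm dia, 100 mm high, bystander; origin at the centre of its underside
- dropper_b: second such bottle, bystander
- petri_dish: closed glass dish, 60 mm dia, 14 mm high, bystander; origin at the centre of its underside
There are look-alikes about, which are no part of the job. Several things have the shape of the lamp_base; the one meant has the colours described above.

How it is judged:
By the outcome, as a careful person would: the job done as asked, in the order asked, and still so for the second after the job is handed in, with the robot touching nothing.
Of bar_r, bar_y, bar_g, bar_p only 3 to 4 are there at a start; the rules pass over those that are not, and their reading is None.
At some moment in a run one of pocket_tray, return_tray may be knocked a few centimetres aside while the robot is not near it.
Once in a run the grip may slacken for a moment while it holds something.
It also fails if it takes over 210 s, if anything falls off the work surface, if the arm or the gripper's body presses on something with over 40 N, if the wrist force passes 120 N, or if a joint passes its speed limit or range.

## Working session

There is one attempt and no reset: what is moved stays moved. The work goes in short steps, Python scripts to look and compute and a tool call to move; the robot and the scene stay as the last step left them, time stands still between calls to the robot, and variables do not carry over. Pictures are saved under pics/ and viewed, and the job is handed in when it is done.

Besides the shell and the picture viewer there is one more tool, called after "Emit:" by a JSON object that holds its "name" and its "arguments". drive_tool: Moves the arm, as the interface text tells. Its arguments: {"type":"object","properties":{"increments":{"type":"string"},"grip":{"type":"number"},"squeeze":{"type":"number"}},"required":["increments"]}

```bash
mkdir -p pics; ls
python3 - <<'E'
from station import bot
import cv2
for n in ("side","top"):
    im=bot.read_camera(n); cv2.imwrite(f"pics/{n}0.png",cv2.cvtColor(im,cv2.COLOR_RGB2BGR))
    c=bot.calibration(n); print(n,c)
o=bot.get_obs(); print(o['t'],o['eef_pos'],o['tool_rot'],o['contact_force'],o['gripper_width'],bot.finger_overhang)
E
```

```text
pics
side {'fx': 366.0836851023289, 'fy': 366.0836851023289, 'cx': 258.3686429390245, 'cy': 192.04031244404587, 'camera_from_world': array([[ 0.9961051 , -0.0872827 ,  0.01250417, -0.65803513],
       [-0.04363481, -0.61119354, -0.79027746,  0.06254252],
       [ 0.07662002,  0.78665379, -0.61262157,  0.98144555],
       [ 0.        ,  0.        ,  0.        ,  1.        ]])}
top {'fx': 403.6544285133917, 'fy': 403.6544285133917, 'cx': 250.57958852866327, 'cy': 186.907380768752, 'camera_from_world': array([[-0.00882077, -0.99994099, -0.0063407 , -0.01480477],
       [-0.98482519,  0.00978616, -0.17327315,  0.63783485],
       [ 0.17332498,  0.00471608, -0.9848534 ,  1.14407891],
       [ 0.        ,  0.        ,  0.        ,  1.        ]])}
0.1 [ 0.26933514 -0.61840075  0.25242484] [-7.87106040e-04  9.78980459e-01  2.03952424e-01 -2.25597387e-04] [ 0.09275461 -0.17300162  0.12098622] 0.9987660848704625 0.022
```

View pics/side0.png

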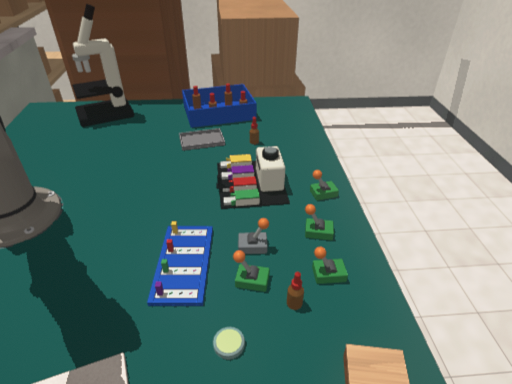

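View pics/top0.png

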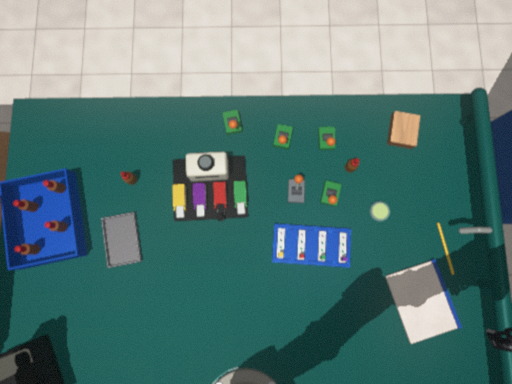

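The side view shows the blue tray at about (185,263) with 4 bars: yellow, red, green and purple. The changer is at (252,180), the grey-based lever at (253,240) and the grey tray at (202,139). In the top view these are at (312,246), (210,190), (297,189) and (122,240).

Lamp candidates in the top view: grey base at (297,189), and green bases at (332,192), (327,138), (284,136) and (233,121). Only the first has a grey block, so I'll confirm it in a crop.

```bash
cat > h.py <<'E'
import numpy as np, cv2
from station import bot
def grab(n):
    return cv2.cvtColor(bot.read_camera(n),cv2.COLOR_RGB2BGR)
def crop(im,x0,y0,x1,y1,f,name):
    cv2.imwrite("pics/"+name,cv2.resize(im[y0:y1,x0:x1],None,fx=f,fy=f,interpolation=cv2.INTER_CUBIC))
def ray(n,u,v):
    c=bot.calibration(n);T=np.array(c["camera_from_world"]);R=T[:3,:3];o=-R.T@T[:3,3]
    d=R.T@np.array([(u-c["cx"])/c["fx"],(v-c["cy"])/c["fy"],1.]);return o,d/np.linalg.norm(d)
def onz(n,u,v,z):
    o,d=ray(n,u,v);return o+d*(z-o[2])/d[2]
def proj(n,p):
    c=bot.calibration(n);T=np.array(c["camera_from_world"]);q=T[:3,:3]@np.array(p)+T[:3,3]
    return np.array([c["cx"]+c["fx"]*q[0]/q[2],c["cy"]+c["fy"]*q[1]/q[2]])
def tri(a,b):
    o1,d1=ray("side",*a);o2,d2=ray("top",*b)
    s=np.linalg.lstsq(np.c_[d1,-d2],o2-o1,rcond=None)[0]
    p,q=o1+d1*s[0],o2+d2*s[1];return (p+q)/2,np.linalg.norm(p-q)
E
python3 - <<'E'
import cv2
from h import *
s=cv2.imread("pics/side0.png");t=cv2.imread("pics/top0.png")
crop(s,140,120,340,310,4,"s0a.png"); crop(t,90,130,370,275,2.8,"t0a.png")
crop(s,150,210,290,310,5,"s0b.png"); crop(t,160,140,360,275,4,"t0b.png")
E
```

```text
(no output)
```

View pics/s0b.png

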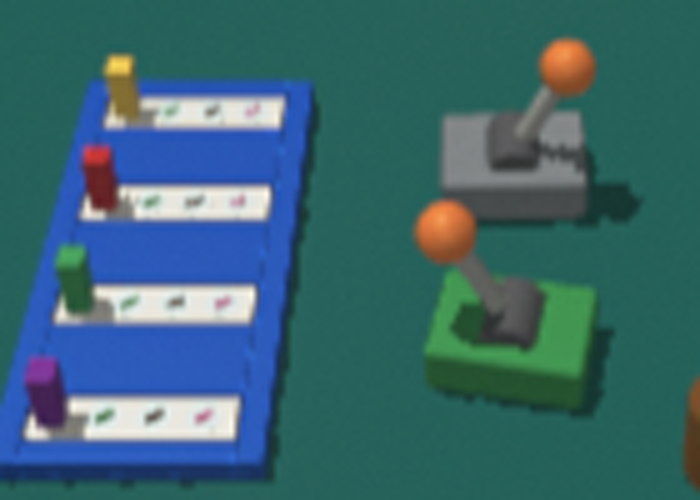

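View pics/t0b.png

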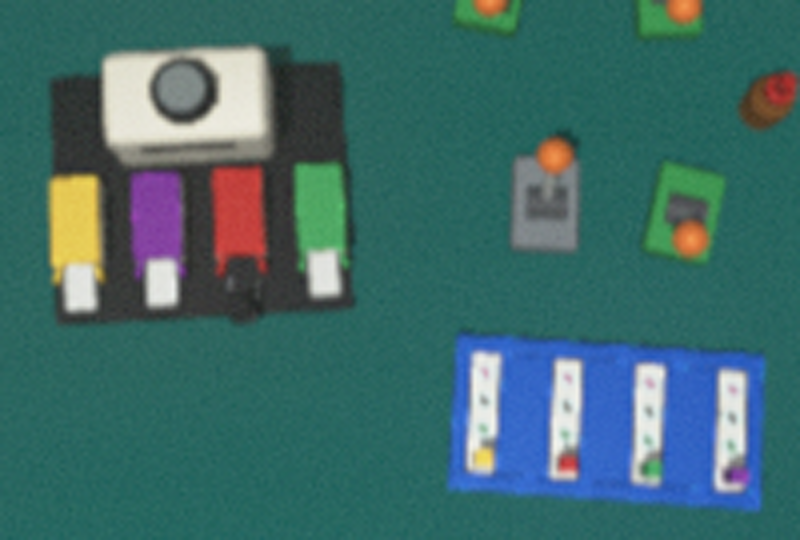

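View pics/s0a.png

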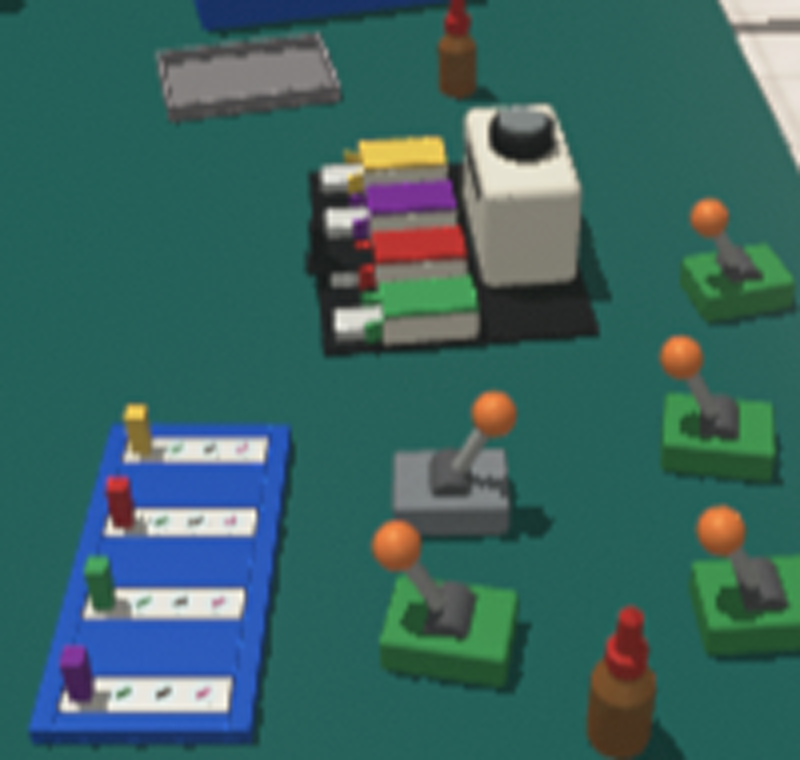

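```bash
cat >> h.py <<'E'
RNG={'yellow':[((18,100,90),(32,255,255))],'red':[((0,150,70),(6,255,255)),((174,150,70),(180,255,255))],'green':[((50,110,60),(72,255,255))],
'purple':[((128,100,40),(155,255,255))],'orange':[((7,150,130),(16,255,255))],'blue':[((105,150,90),(125,255,255))],'white':[((0,0,150),(180,60,255))]}
def mask(im,c):
    h=cv2.cvtColor(im,cv2.COLOR_BGR2HSV);m=np.zeros(h.shape[:2],np.uint8)
    for a,b in RNG[c]: m|=cv2.inRange(h,np.array(a),np.array(b))
    return m
def blobs(im,c,box,amin=8,up=4):
    x0,y0,x1,y1=box;I=cv2.resize(im[y0:y1,x0:x1],None,fx=up,fy=up,interpolation=cv2.INTER_CUBIC)
    m=mask(I,c);k,l,st,ce=cv2.connectedComponentsWithStats(m);out=[]
    for i in range(1,k):
        if st[i,4]>=amin*up*up:
            cn=cv2.findContours((l==i).astype(np.uint8),0,1)[0][0].reshape(-1,2)
            f=lambda p:(np.asarray(p,float)+.5)/up-.5+np.array([x0,y0])
            out.append(dict(c=f(ce[i]),a=st[i,4]/up/up,cn=f(cn)))
    return sorted(out,key=lambda b:-b['a'])
E
python3 - <<'E'
import cv2
from h import *
np.set_printoptions(precision=4,suppress=True)
s=cv2.imread("pics/side0.png");t=cv2.imread("pics/top0.png")
for n in("side","top"): print(n,ray(n,256,192)[0])
sb=[b for b in blobs(s,'orange',(235,210,280,250))];tb=blobs(t,'orange',(285,165,312,205))
print([(b['c'],b['a']) for b in sb],[(b['c'],b['a']) for b in tb]); print("ball",tri(sb[0]['c'],tb[0]['c']))
for c in('yellow','red','green','purple'):
    a=blobs(s,c,(145,215,235,305),5);b=blobs(t,c,(268,220,360,270),3)
    print(c,[(i['c'],i['a']) for i in a],[(i['c'],i['a']) for i in b])
    if a and b:
        # top edge of side blob
        cn=a[0]['cn'];print(' side bbox',cn.min(0),cn.max(0),' centroid tri',tri(a[0]['c'],b[0]['c']))
for c in('yellow','red','green','purple'):
    a=blobs(s,c,(215,150,265,210),10);b=blobs(t,c,(165,175,255,225),20)
    for i in a[:1]+b[:1]:
        print(c,i['c'],i['a'],cv2.minAreaRect(i['cn'].astype(np.float32)),cv2.boxPoints(cv2.minAreaRect(i['cn'].astype(np.float32))).tolist())
b=blobs(t,'blue',(265,215,360,275),200)[0]
r=cv2.minAreaRect(b['cn'].astype(np.float32));P=cv2.boxPoints(r)
print("tray",np.array([onz('top',*p,.012) for p in P]))
for w in blobs(t,'white',(268,220,360,270),20):
    P=cv2.boxPoints(cv2.minAreaRect(w['cn'].astype(np.float32)));W=np.array([onz('top',*p,.012) for p in P]);print('strip',w['a'],W[:,:2].tolist(),W.mean(0))
E
```

```text
side [ 0.583  -0.7913  0.6589]
top [ 0.4297 -0.0264  1.2372]
[(array([262.9079, 222.5229]), np.float64(74.5625))] [(array([298.3135, 178.4046]), np.float64(48.5625))]
ball (array([ 0.657 , -0.1608,  0.0771]), np.float64(0.0015497369498182713))
yellow [(array([174.0054, 226.5529]), np.float64(59.1875))] [(array([280.4673, 253.8332]), np.float64(14.5625))]
 side bbox [170.625 220.625] [176.875 233.125]  centroid tri (array([ 0.4403, -0.1072,  0.029 ]), np.float64(0.0013039623483434998))
red [(array([169.4701, 244.9076]), np.float64(48.0))] [(array([301.5813, 255.324 ]), np.float64(6.4375))]
 side bbox [166.875 239.625] [171.875 250.625]  centroid tri (array([ 0.4354, -0.1694,  0.0284]), np.float64(0.0012832876434783571))
green [(array([164.3839, 265.2237]), np.float64(54.625))] [(array([322.6139, 256.688 ]), np.float64(8.4375))]
 side bbox [161.125 259.375] [167.375 271.375]  centroid tri (array([ 0.4307, -0.2313,  0.0283]), np.float64(0.0016226038289545834))
purple [(array([158.5978, 287.5335]), np.float64(79.25)), (array([169.031 , 241.5275]), np.float64(8.8125))] [(array([344.32  , 
[... 2846 characters left out ...]
235567434, -0.3013571800265954]] [ 0.4591 -0.2941  0.012 ]
strip 188.0 [[0.4209154719620717, -0.2167158011303031], [0.510496873887478, -0.2251167724878399], [0.5090571450856985, -0.2473385407444671], [0.4195197226414372, -0.23865789620596653]] [ 0.465 -0.232  0.012]
strip 186.875 [[0.42477366683540946, -0.15517069287982738], [0.5145285096329762, -0.16308886232302178], [0.5129883233195921, -0.18571660652197125], [0.4232801470908613, -0.1775132307728088]] [ 0.4689 -0.1704  0.012 ]
strip 186.125 [[0.4300977226013028, -0.09396273916702597], [0.5198573401256537, -0.10093423732319681], [0.5183533184555378, -0.12358475128476874], [0.4286394143846684, -0.11632761722893915]] [ 0.4742 -0.1087  0.012 ]
```

Run:
```python
import cv2
from h import *
np.set_printoptions(precision=4,suppress=True)
s=cv2.imread("pics/side0.png");t=cv2.imread("pics/top0.png")
W={}
C=[]
for c in('yellow','purple','red','green'):
    b=blobs(t,c,(165,175,255,225),20)[0]; 
    R=np.array([onz('top',*p,.033)[:2] for p in b['cn']])
    W[c]=R; C.append(R.mean(0)); print(c,'centroid',onz('top',*b['c'],.033)[:2],'xmax',R[:,0].max())
for n,bx in(('top',(165,175,255,225)),('side',(210,150,262,215))):
  for w in blobs(t if n=='top' else s,'white',bx,15):
    P=cv2.boxPoints(cv2.minAreaRect(w['cn'].astype(np.float32)));Q=np.array([onz(n,*p,.016)[:2] for p in P]);print(n,'tongue',w['c'],w['a'],Q.tolist(), onz(n,*w['c'],.016)[:2])
# dark plate
h=cv2.cvtColor(t,cv2.COLOR_BGR2HSV)
# lamp base grey & return tray
for nm,bx,z in(('lamp',(285,175,310,208),.025),('ret',(98,208,148,272),.016)):
    x0,y0,x1,y1=bx;I=cv2.resize(t[y0:y1,x0:x1],None,fx=4,fy=4,interpolation=cv2.INTER_CUBIC)
    H=cv2.cvtColor(I,cv2.COLOR_BGR2HSV);m=cv2.inRange(H,np.array((0,0,40)),np.array((180,70,190)))
    k,l,st,ce=cv2.connectedComponentsWithStats(m);i=1+np.argmax(st[1:,4])
    cn=cv2.findContours((l==i).astype(np.uint8),0,1)[0];cn=max(cn,key=len)
    f=lambda p:(np.asarray(p,float)+.5)/4-.5+np.array([x0,y0])
    P=f(cv2.boxPoints(cv2.minAreaRect(cn)));Q=np.array([onz('top',*p,z)[:2] for p in P]);print(nm,P.tolist(),Q,Q.mean(0))
I=cv2.resize(t[150:225,165:255],None,fx=8,fy=8,interpolation=cv2.INTER_CUBIC);cv2.imwrite('pics/t0c.png',I)
I=cv2.resize(s[145:215,205:300],None,fx=8,fy=8,interpolation=cv2.INTER_CUBIC);cv2.imwrite('pics/s0c.png',I)
```

```text
yellow centroid [0.6182 0.1977] xmax 0.6562839170135475
purple centroid [0.6226 0.1376] xmax 0.657289311251341
red centroid [0.6245 0.0749] xmax 0.659573913866121
green centroid [0.6289 0.0127] xmax 0.6629906884059531
top tongue [200.0255 210.0111] 89.0625 [[0.592948670275951, 0.14604454738420236], [0.5927200467834421, 0.12237794641925738], [0.5567662096618365, 0.12197380758450775], [0.5569892832456889, 0.14552056178952205]] [0.5748 0.1339]
top tongue [240.5145 207.5455] 86.125 [[0.5986839628139273, 0.02317530070306258], [0.5984471586691504, -0.0012472932881568352], [0.5632144725442576, -0.0010303519002460536], [0.5634456576370986, 0.023271222056191653]] [0.5811 0.0106]
top tongue [179.5057 211.478 ] 85.125 [[0.5879160026050577, 0.20984893490841708], [0.5887999203817672, 0.18539129280752098], [0.5537982813603526, 0.18310701327843873], [0.5529197974461856, 0.207444006352815]] [0.5709 0.1963]
top tongue [196.4954 175.3084] 34.25 [[0.6851610162567172, 0.17677821309826952], [0.6843614105149277, 0.09789791189345556], [0.6772696020238854, 0.09784333941195113], [0.6780655193257386, 0.176645
[... 983 characters left out ...]
665504314083481, 0.16796508013254519], [0.6773601470293252, 0.17153539449614064], [0.6797187602184124, 0.1091810729141055], [0.6693565867292759, 0.10594842225667489]] [0.6716 0.1367]
lamp [[287.004433631897, 202.3270378112793], [287.724045753479, 174.26215451955795], [304.8409996032715, 174.7010498046875], [304.12138748168945, 202.76593399047852]] [[ 0.5946 -0.1305]
 [ 0.6813 -0.1348]
 [ 0.6794 -0.1872]
 [ 0.5927 -0.1822]] [ 0.637  -0.1587]
ret [[99.22824621200562, 216.11404037475586], [134.74595642089844, 210.95824813842773], [142.27327728271484, 262.81315994262695], [106.75556564331055, 267.9689521789551]] [[0.5591 0.4404]
 [0.5738 0.3328]
 [0.4183 0.304 ]
 [0.4042 0.4092]] [0.4888 0.3716]
```

View pics/t0c.png

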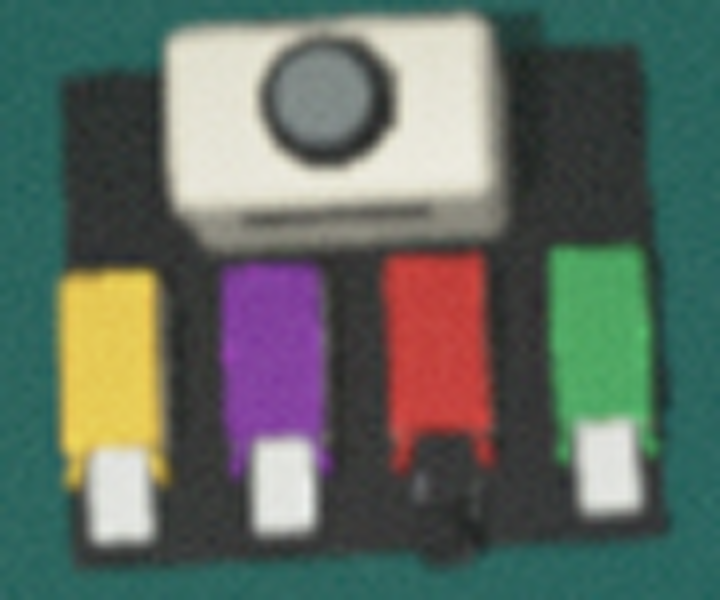

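View pics/s0c.png

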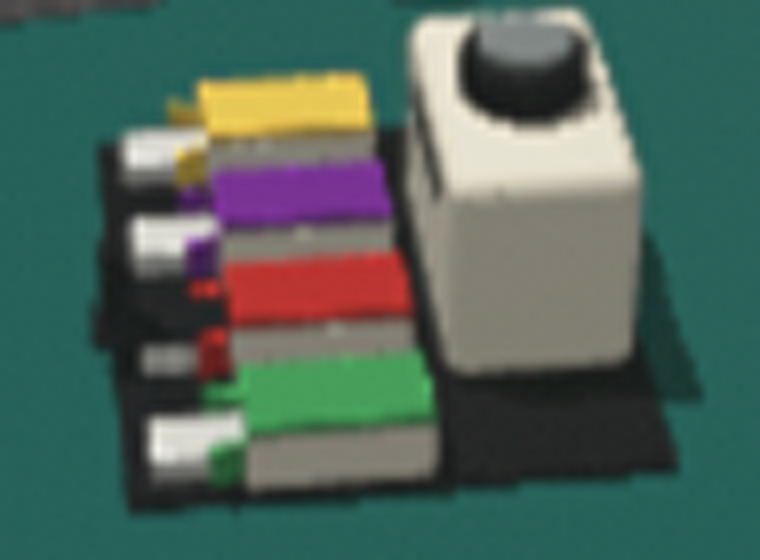

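Both views agree:
- **Lamp:** the grey-based switch is the one to use. Its ball is at (0.657, -0.161, 0.077).
- **Slots:** from +y they run yellow, purple, red, green, with a yaw of about 0.056.
- **Bars:** all four are present in the blue tray, which has a yaw of about -0.078. The tabs' mid-height measures about 0.029.

I'll start with the lamp.

Emit:
{"name": "drive_tool", "arguments": {"increments": "0.024 0.0255 0 -0.034; 0.024 0.0255 0 -0.034; 0.024 0.0255 0 -0.034; 0.024 0.0255 0 -0.034; 0.024 0.0255 0 -0.034; 0.024 0.0255 0 -0.034; 0.024 0.0255 0 -0.034; 0.024 0.0255 0 -0.034; 0.024 0.0255 0 -0.034; 0.024 0.0255 0 -0.034; 0.024 0.0255 0 -0.034; 0.024 0.0255 0 -0.034", "grip": 0, "squeeze": 40}}

```text
t: 1.1
eef_pos: [0.5583, -0.3113, 0.2529]
tool_rot: [-0.0, 1.0, 0.001, -0.0]
contact_force: [0.7, 0.6, 0.7]
gripper_width: 0.001
```

Emit:
{"name": "drive_tool", "arguments": {"increments": "0.024 0.0255 -0.015 0; 0.024 0.0255 -0.015 0; 0.024 0.0255 -0.015 0; 0.024 0.0255 -0.015 0; 0.024 0.0255 -0.015 0; 0.024 0.0255 -0.015 0"}}

```text
t: 1.6
eef_pos: [0.7022, -0.1585, 0.1621]
tool_rot: [-0.0, 1.0, 0.001, -0.0]
contact_force: [-0.2, -0.7, 0.6]
gripper_width: -0.002
```

Emit:
{"name": "drive_tool", "arguments": {"increments": "0.004 0 -0.028 0; 0 0 -0.028 0; 0 0 -0.028 0; 0 0 0 0; -0.012 0 0 0; -0.012 0 0 0; -0.01 0 0 0; -0.01 0 0 0; -0.01 0 0 0; -0.01 0 0 0; 0 0 0 0"}}

```text
t: 2.52
eef_pos: [0.6407, -0.1604, 0.081]
tool_rot: [0.0, 1.0, 0.001, 0.0]
contact_force: [0.4, -0.6, -0.1]
gripper_width: -0.002
```

Emit:
{"name": "drive_tool", "arguments": {"increments": "-0.006 0 0 0; -0.005 0 0 0; -0.004 0 0 0; -0.003 0 0 0; 0 0 0 0"}}

```text
t: 2.93
eef_pos: [0.6258, -0.1598, 0.08]
tool_rot: [0.0, 1.0, 0.002, 0.003]
contact_force: [6.6, 0.1, -3.1]
gripper_width: -0.002
```

Run:
```python
from h import *
np.set_printoptions(precision=4,suppress=True)
s=grab('side');t=grab('top')
crop(s,225,200,300,265,8,'s1.png');cv2.imwrite('pics/t1.png',t)
for b in blobs(s,'orange',(225,205,285,250)): print(b['c'],b['a'],onz('side',*b['c'],.075))
```

```text
[239.8108 223.7055] 78.625 [ 0.6021 -0.1589  0.075 ]
```

View pics/s1.png

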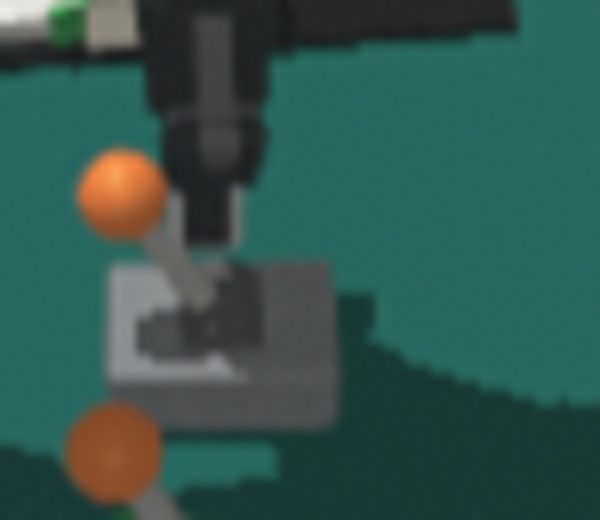

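Lever is hard over to -x: the ball is at side (240,224), x about 0.602, with 6.6 N against the end stop. Next is the blank.

Emit:
{"name": "drive_tool", "arguments": {"increments": "0.01 0 0 0; 0 0 0.035 0; 0 0 0.035 0; -0.01 0.029 0 0.007; -0.0115 0.029 0 0.007; -0.0115 0.029 0 0.007; -0.0115 0.029 0 0.007; -0.0115 0.029 0 0.007; -0.0115 0.029 0 0.007; -0.0115 0.029 0 0.007; -0.0045 0.029 0 0.007; 0 0 -0.03 0", "grip": 0.5}}

```text
t: 4.03
eef_pos: [0.5525, 0.0806, 0.1238]
tool_rot: [-0.003, 0.999, 0.034, 0.004]
contact_force: [2.2, 0.4, 0.3]
gripper_width: 0.501
```

Run:
```python
from h import *
s=grab('side');t=grab('top')
crop(s,190,110,300,215,6,'s2.png');crop(t,150,140,270,240,6,'t2.png')
print(proj('side',(.552,.072,.04)),proj('top',(.552,.072,.056)))
```

```text
[218.85417448 179.15618873] [219.23108427 215.93535281]
```

View pics/s2.png

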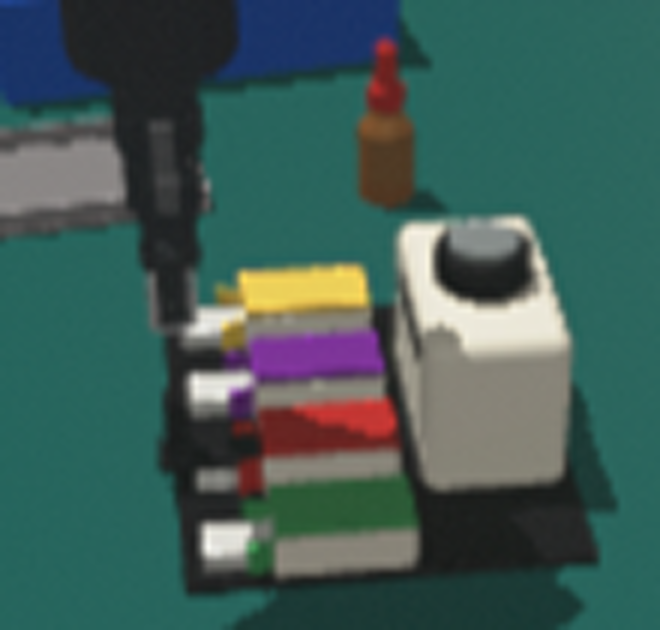

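View pics/t2.png

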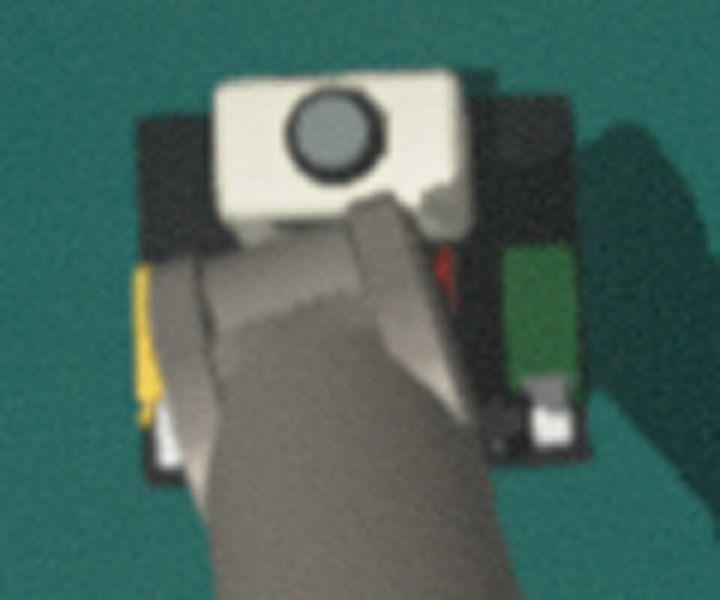

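Emit:
{"name": "drive_tool", "arguments": {"increments": "0 0 0 0; 0 0 -0.02 0; 0 0 0 0"}}

```text
t: 4.38
eef_pos: [0.5494, 0.0706, 0.0981]
tool_rot: [0.001, 1.0, 0.028, -0.001]
contact_force: [-0.2, -1.2, -0.3]
gripper_width: 0.502
```

Emit:
{"name": "drive_tool", "arguments": {"increments": "0.002 0.001 -0.02 0; 0 0 -0.016 0; 0 0 -0.01 0; 0 0 0 0; 0 0 0 0"}}

```text
t: 4.8
eef_pos: [0.5522, 0.0725, 0.0537]
tool_rot: [0.0, 1.0, 0.029, -0.0]
contact_force: [-0.0, 0.2, 0.1]
gripper_width: 0.502
```

Emit:
{"name": "drive_tool", "arguments": {"increments": "0 0 0 0; 0 0 0 0; 0 0 0 0; 0 0 0 0; 0 0 0 0; 0 0 0 0", "grip": 0, "squeeze": 50}}

```text
t: 5.3
eef_pos: [0.5528, 0.0731, 0.0545]
tool_rot: [-0.0, 1.0, 0.029, 0.001]
contact_force: [-1.2, -0.2, 6.6]
gripper_width: 0.127
```

Run:
```python
from h import *
o=bot.get_obs();print({k:np.round(o[k],4).tolist() for k in('eef_pos','tool_rot','contact_force','torque','gripper_width')})
s=grab('side');crop(s,190,130,290,215,7,'s3.png')
```

```text
{'eef_pos': [0.5528, 0.0731, 0.0545], 'tool_rot': [-0.0, 0.9996, 0.0292, 0.0008], 'contact_force': [-1.2224, -0.2093, 6.5589], 'torque': [-0.1715, 0.2331, -0.0607], 'gripper_width': 0.1267}
```

View pics/s3.png

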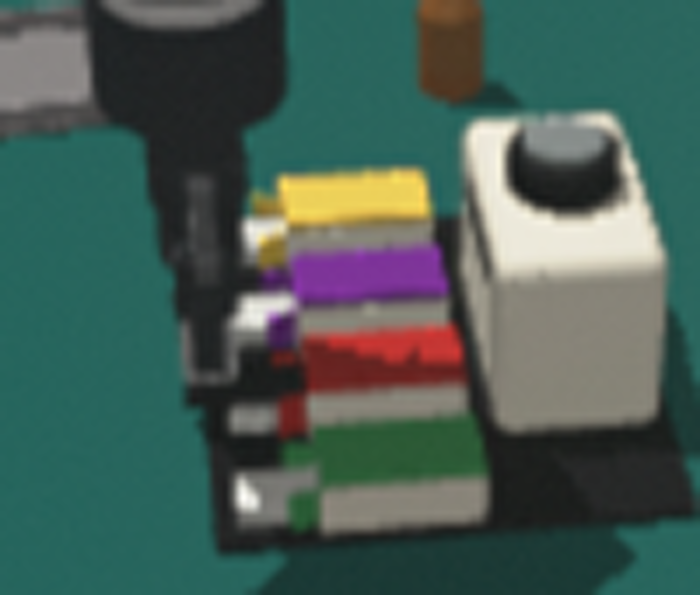

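Black tab is gripped: the opening of 0.127 is about 11 mm, and the fingers straddle the tab at side (219,184). Pulling out along the slot.

Emit:
{"name": "drive_tool", "arguments": {"increments": "0 0 0.001 0; -0.008 -0.0005 0 0; -0.01 -0.0006 0 0; -0.012 -0.0007 0 0; -0.012 -0.0007 0 0; -0.012 -0.0007 0 0; -0.012 -0.0007 0 0; -0.012 -0.0007 0 0; 0 0 0.02 0; 0 0 0.025 0; 0 0 0.025 0; 0 0 0.02 0"}}

```text
t: 6.35
eef_pos: [0.4727, 0.0686, 0.1455]
tool_rot: [0.0, 1.0, 0.03, -0.0]
contact_force: [0.2, 0.3, -0.8]
gripper_width: 0.127
```

Run:
```python
from h import *
s=grab('side');t=grab('top');crop(s,140,80,300,215,5,'s4.png');crop(t,80,140,270,280,4,'t4.png')
```

```text
(no output)
```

View pics/s4.png

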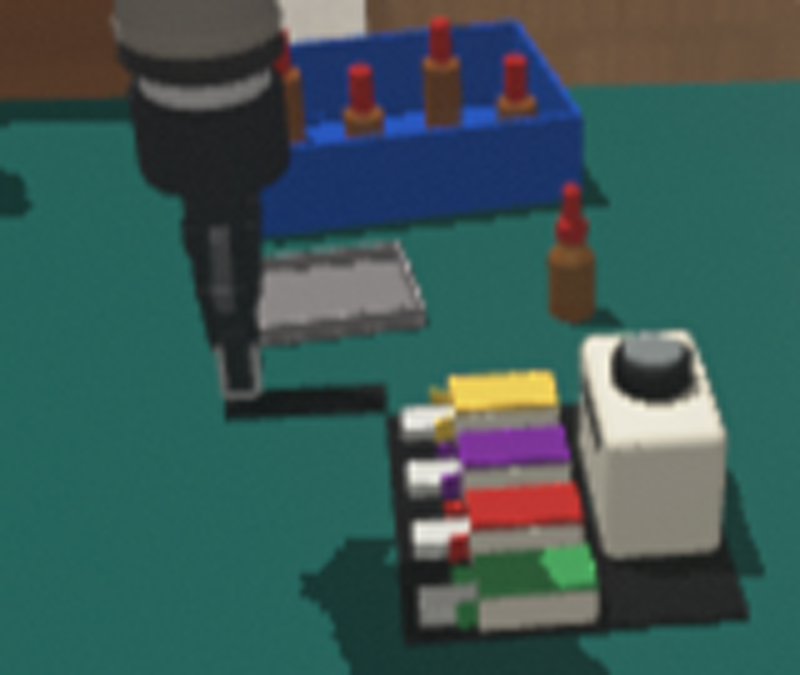

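View pics/t4.png

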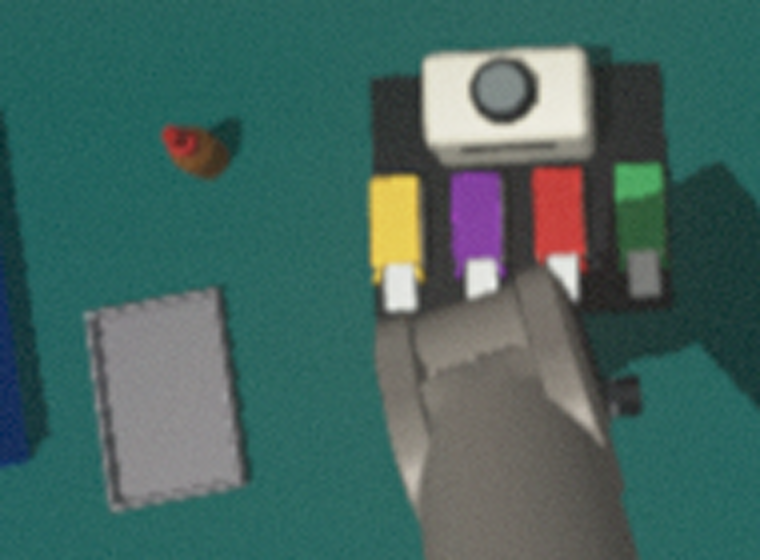

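The blank is out and level, with its strip at side crop (305,398). The grey tray is unmoved at top (122,240).

Emit:
{"name": "drive_tool", "arguments": {"increments": "-0.002 0.033 0 0.015; -0.002 0.033 0 0.015; -0.002 0.033 0 0.015; -0.002 0.033 0 0.015; -0.002 0.033 0 0.015; -0.002 0.033 0 0.015; -0.002 0.033 -0.01 0.015; -0.002 0.033 -0.01 0.015; -0.001 0.033 -0.01 0.015; 0 0 -0.02 0; 0 0 0 0; 0 0 0 0"}}

```text
t: 7.45
eef_pos: [0.4551, 0.3642, 0.0922]
tool_rot: [0.002, 0.995, 0.097, -0.002]
contact_force: [-0.4, -0.3, -0.2]
gripper_width: 0.128
```

Run:
```python
from h import *
o=bot.get_obs();print({k:np.round(o[k],4).tolist() for k in('eef_pos','tool_rot','contact_force')})
s=grab('side');t=grab('top');crop(s,140,80,260,180,6,'s5.png');crop(t,60,180,220,300,4,'t5.png')
```

```text
{'eef_pos': [0.4551, 0.3642, 0.0922], 'tool_rot': [0.0016, 0.9953, 0.0973, -0.002], 'contact_force': [-0.4068, -0.26, -0.1545]}
```

View pics/s5.png

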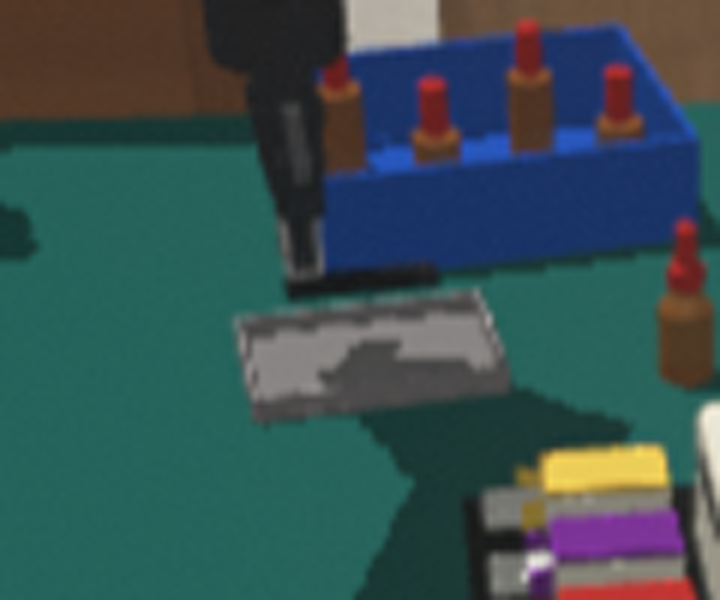

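View pics/t5.png

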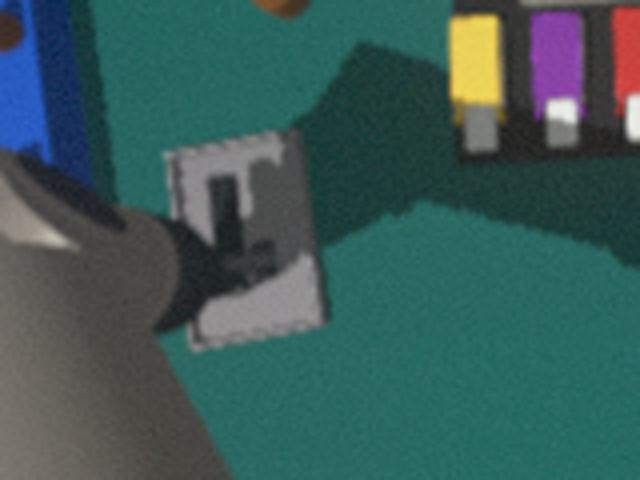

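Bar is over the tray, and it stays centred once parallax is allowed for. Lowering.

Emit:
{"name": "drive_tool", "arguments": {"increments": "0 0 -0.018 0; 0 0 -0.016 0; 0 0 -0.008 0; 0 0 -0.004 0; 0 0 -0.002 0; 0 0 0 0"}}

```text
t: 8.05
eef_pos: [0.4574, 0.3654, 0.0467]
tool_rot: [-0.0, 0.995, 0.096, 0.0]
contact_force: [1.1, 0.0, -0.3]
gripper_width: 0.132
```

Emit:
{"name": "drive_tool", "arguments": {"increments": "0 0 -0.002 0; 0 0 -0.002 0; 0 0 0 0"}}

```text
t: 8.3
eef_pos: [0.4573, 0.3657, 0.0426]
tool_rot: [-0.0, 0.995, 0.097, 0.0]
contact_force: [0.4, -0.2, -0.2]
gripper_width: 0.131
```

Emit:
{"name": "drive_tool", "arguments": {"increments": "0 0 -0.0015 0; 0 0 0 0"}}

```text
t: 8.47
eef_pos: [0.4574, 0.3658, 0.0425]
tool_rot: [-0.0, 0.995, 0.097, 0.0]
contact_force: [-4.7, -3.4, 13.6]
gripper_width: 0.131
```

Emit:
{"name": "drive_tool", "arguments": {"increments": "0 0 0 0; 0 0 0 0; 0 0 0.01 0; 0 0 0.03 0; 0 0 0.03 0; 0 0 0.03 0; 0 -0.04 0 0; 0 -0.04 0 0; 0 -0.04 0 0; 0 -0.04 0 0; 0 -0.04 0 0", "grip": 0.4}}

```text
t: 9.38
eef_pos: [0.4568, 0.1638, 0.1415]
tool_rot: [-0.0, 0.995, 0.097, 0.0]
contact_force: [0.6, -0.5, 0.7]
gripper_width: 0.4
```

Run:
```python
from h import *
o=bot.get_obs();print({k:np.round(o[k],4).tolist() for k in('t','eef_pos','tool_rot','contact_force')})
s=grab('side');t=grab('top');crop(s,140,80,340,310,2.6,'s6.png');crop(t,60,130,370,290,2.5,'t6.png')
cv2.imwrite('pics/t6f.png',t)
```

```text
{'t': 9.3833, 'eef_pos': [0.4568, 0.1638, 0.1415], 'tool_rot': [-0.0001, 0.9953, 0.0969, 0.0003], 'contact_force': [0.6167, -0.4991, 0.7311]}
```

View pics/s6.png

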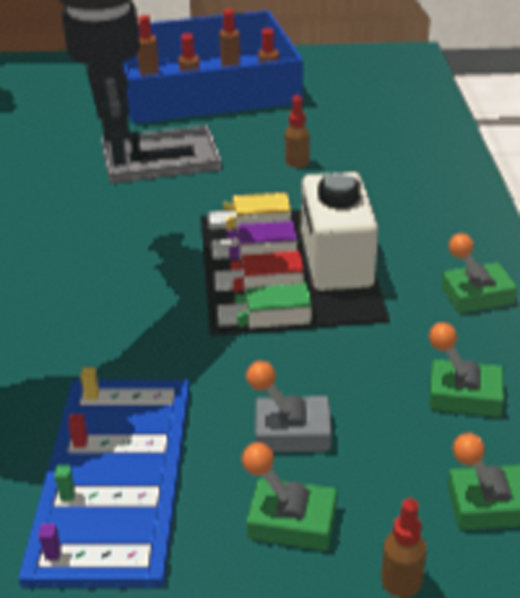

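View pics/t6.png

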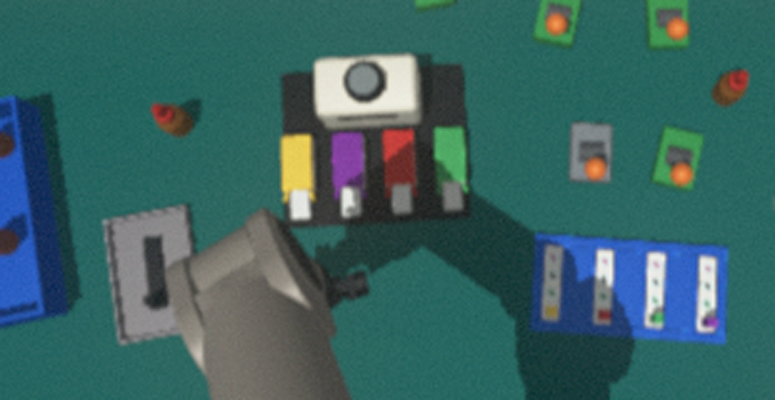

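The blank lies flat in the grey tray (top crop (154,270)), and the lever leans off. Now the yellow bar.

Emit:
{"name": "drive_tool", "arguments": {"increments": "-0.002 -0.034 0 -0.034; -0.002 -0.034 0 -0.034; -0.002 -0.034 0 -0.034; -0.002 -0.034 0 -0.034; -0.002 -0.034 0 -0.034; -0.002 -0.034 0 -0.034; -0.002 -0.034 -0.01 -0.034; -0.0025 -0.033 -0.01 -0.034; 0 0 -0.02 0; 0 0 0 0; 0 0 0 0"}}

```text
t: 10.4
eef_pos: [0.4402, -0.1048, 0.1007]
tool_rot: [-0.0, 0.999, -0.039, -0.001]
contact_force: [0.8, -0.4, 0.8]
gripper_width: 0.398
```

Run:
```python
from h import *
np.set_printoptions(precision=4,suppress=True)
o=bot.get_obs();print({k:np.round(o[k],4).tolist() for k in('t','eef_pos','tool_rot')})
s=grab('side');t=grab('top');crop(s,140,180,260,310,4.5,'s7.png')
for c in('yellow','red','green','purple'):
    a=blobs(s,c,(145,215,235,305),5)
    if a: print(c,a[0]['c'],a[0]['a'],onz('side',*a[0]['c'],.029))
```

```text
{'t': 10.4, 'eef_pos': [0.4402, -0.1048, 0.1007], 'tool_rot': [-0.0003, 0.9992, -0.0389, -0.0009]}
yellow [174.0236 226.5587] 60.375 [ 0.4397 -0.1074  0.029 ]
red [169.5224 245.4907] 51.3125 [ 0.4352 -0.1721  0.029 ]
green [164.4633 265.416 ] 60.1875 [ 0.4303 -0.2327  0.029 ]
purple [158.5411 287.1969] 84.5 [ 0.4248 -0.2916  0.029 ]
```

View pics/s7.png

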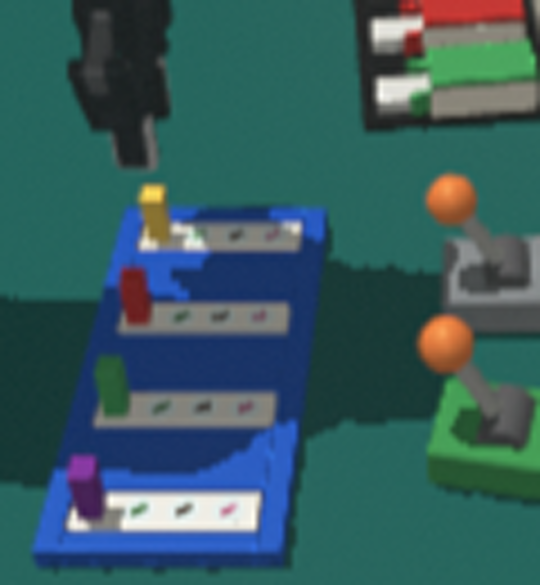

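Tray unmoved; the yellow tab is at side (174,227).

Emit:
{"name": "drive_tool", "arguments": {"increments": "0 -0.0015 -0.025 0; 0 0 -0.02 0; 0 0 -0.01 0; 0 0 -0.0055 0; 0 0 0 0; 0 0 0 0"}}

```text
t: 11.0
eef_pos: [0.4411, -0.1066, 0.0409]
tool_rot: [-0.0, 0.999, -0.039, 0.0]
contact_force: [0.2, 0.8, 0.1]
gripper_width: 0.4
```

Emit:
{"name": "drive_tool", "arguments": {"increments": "0 0 0 0; 0 0 0 0; 0 0 0 0; 0 0 0 0; 0 0 0 0", "grip": 0, "squeeze": 60}}

```text
t: 11.42
eef_pos: [0.4412, -0.107, 0.0413]
tool_rot: [0.0, 0.999, -0.039, 0.001]
contact_force: [-0.4, 0.7, 5.9]
gripper_width: 0.127
```

Emit:
{"name": "drive_tool", "arguments": {"increments": "0 0 0.01 0; 0 0 0.025 0; 0 0 0.03 0; 0.0053 0.0332 0 0.015; 0.0053 0.0332 0 0.015; 0.0053 0.0332 0 0.015; 0.0053 0.0332 0 0.015; 0.0053 0.0332 0 0.015; 0.0053 0.0332 0 0.015; 0.0053 0.0332 0 0.015; 0.0053 0.0332 0 0.015; 0.005 0.0332 0 0.014"}}

```text
t: 12.42
eef_pos: [0.4882, 0.1934, 0.1065]
tool_rot: [-0.0, 1.0, 0.028, 0.001]
contact_force: [-0.3, -0.3, -0.4]
gripper_width: 0.125
```

Emit:
{"name": "drive_tool", "arguments": {"increments": "0 0 0 0; 0 0 -0.02 0; 0 0 0 0; 0 0 0 0"}}

```text
t: 12.75
eef_pos: [0.4872, 0.1911, 0.0854]
tool_rot: [0.001, 1.0, 0.028, -0.001]
contact_force: [0.1, -0.0, 0.1]
gripper_width: 0.126
```

```bash
cat > look.py <<'E'
import sys
from h import *
o=bot.get_obs();print({k:np.round(o[k],4).tolist() for k in('t','eef_pos','tool_rot','contact_force','gripper_width')})
s=grab('side');t=grab('top');k=sys.argv[1];f=6
a=cv2.resize(s[130:215,190:270],None,fx=5,fy=5,interpolation=cv2.INTER_CUBIC)
b=cv2.resize(t[155:240,160:260],None,fx=4,fy=5,interpolation=cv2.INTER_CUBIC)
cv2.imwrite(f'pics/{k}.png',np.hstack([a,cv2.resize(t[155:240,170:250],None,fx=5,fy=5,interpolation=cv2.INTER_CUBIC)]))
cv2.imwrite(f'pics/{k}_s.png',s);cv2.imwrite(f'pics/{k}_t.png',t)
E
python3 look.py a1
```

```text
{'t': 12.75, 'eef_pos': [0.4872, 0.1911, 0.0854], 'tool_rot': [0.0006, 0.9996, 0.0277, -0.0008], 'contact_force': [0.0769, -0.0226, 0.0963], 'gripper_width': 0.1257}
```

View pics/a1.png

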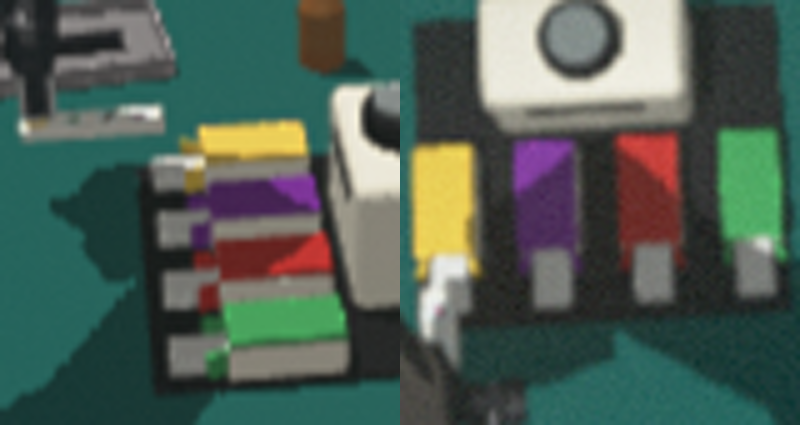

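Emit:
{"name": "drive_tool", "arguments": {"increments": "0.0015 0.001 -0.015 0; 0 0 -0.01 0; 0 0 -0.0055 0; 0 0 0 0; 0 0 0 0"}}

```text
t: 13.27
eef_pos: [0.4893, 0.1926, 0.0548]
tool_rot: [0.0, 1.0, 0.028, -0.0]
contact_force: [0.5, -0.3, -0.8]
gripper_width: 0.123
```

```bash
python3 look.py a2
```

```text
{'t': 13.2667, 'eef_pos': [0.4893, 0.1926, 0.0548], 'tool_rot': [0.0002, 0.9996, 0.0278, -0.0003], 'contact_force': [0.5272, -0.2987, -0.7864], 'gripper_width': 0.1234}
```

View pics/a2.png

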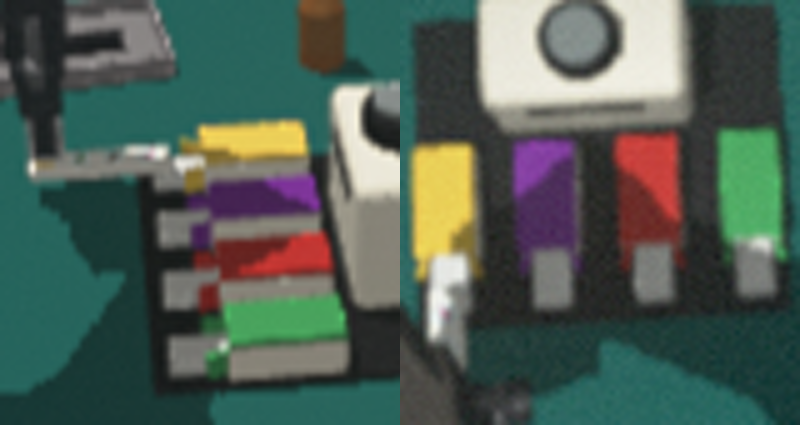

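Emit:
{"name": "drive_tool", "arguments": {"increments": "0.006 0.0003 0 0; 0.006 0.0003 0 0; 0.006 0.0004 0 0; 0.006 0.0003 0 0; 0 0 0 0"}}

```text
t: 13.78
eef_pos: [0.5153, 0.1939, 0.055]
tool_rot: [-0.0, 1.0, 0.027, 0.001]
contact_force: [0.4, -0.1, 0.0]
gripper_width: 0.124
```

Emit:
{"name": "drive_tool", "arguments": {"increments": "0.005 0.0003 0 0; 0.005 0.0003 0 0; 0.005 0.0003 0 0; 0.005 0.0003 0 0; 0.004 0.0002 0 0; 0.004 0.0002 0 0; 0 0 0 0"}}

```text
t: 14.37
eef_pos: [0.5425, 0.1955, 0.0548]
tool_rot: [0.0, 1.0, 0.028, 0.0]
contact_force: [0.6, -2.0, -1.9]
gripper_width: 0.124
```

```bash
python3 look.py a3
```

```text
{'t': 14.3667, 'eef_pos': [0.5425, 0.1955, 0.0548], 'tool_rot': [0.0, 0.9996, 0.0276, 0.0004], 'contact_force': [0.5538, -1.9624, -1.8634], 'gripper_width': 0.1238}
```

View pics/a3.png

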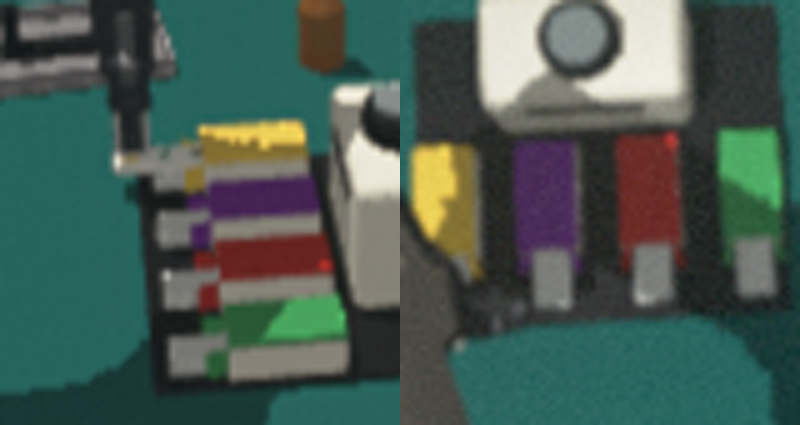

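Emit:
{"name": "drive_tool", "arguments": {"increments": "0 -0.0005 -0.001 0; 0.004 0.0002 0 0; 0.003 0.0002 0 0; 0 0 0 0"}}

```text
t: 14.8
eef_pos: [0.5489, 0.1957, 0.0538]
tool_rot: [-0.0, 1.0, 0.028, 0.0]
contact_force: [0.5, -2.0, -1.6]
gripper_width: 0.127
```

Emit:
{"name": "drive_tool", "arguments": {"increments": "0.003 0.0001 0 0; 0 0 0 0"}}

```text
t: 14.97
eef_pos: [0.5519, 0.1958, 0.0538]
tool_rot: [-0.0, 1.0, 0.028, 0.0]
contact_force: [0.1, -1.3, -1.1]
gripper_width: 0.126
```

Emit:
{"name": "drive_tool", "arguments": {"increments": "0.003 0.0002 0 0; 0 0 0 0"}}

```text
t: 15.13
eef_pos: [0.5549, 0.196, 0.0538]
tool_rot: [-0.0, 1.0, 0.028, 0.0]
contact_force: [0.3, -2.2, -1.5]
gripper_width: 0.126
```

Emit:
{"name": "drive_tool", "arguments": {"increments": "0.002 0.0001 0 0; 0 0 0 0"}}

```text
t: 15.3
eef_pos: [0.5568, 0.196, 0.0538]
tool_rot: [-0.0, 1.0, 0.028, 0.0]
contact_force: [-0.0, -1.1, -0.7]
gripper_width: 0.127
```

Emit:
{"name": "drive_tool", "arguments": {"increments": "0.002 0.0001 0 0; 0 0 0 0"}}

```text
t: 15.47
eef_pos: [0.5588, 0.1962, 0.0538]
tool_rot: [-0.0, 1.0, 0.028, 0.0]
contact_force: [-0.1, -1.4, -1.3]
gripper_width: 0.124
```

Emit:
{"name": "drive_tool", "arguments": {"increments": "0.002 0.0001 0 0; 0 0 0 0"}}

```text
t: 15.63
eef_pos: [0.5595, 0.1962, 0.0536]
tool_rot: [0.0, 1.0, 0.028, -0.001]
contact_force: [-4.0, -3.5, 2.2]
gripper_width: 0.127
```

Emit:
{"name": "drive_tool", "arguments": {"increments": "0.0015 0.0001 0 0; 0 0 0 0"}}

```text
t: 15.8
eef_pos: [0.5595, 0.1963, 0.0535]
tool_rot: [0.001, 1.0, 0.028, -0.002]
contact_force: [-8.8, -2.2, 5.1]
gripper_width: 0.126
```

Firm stop felt: x holds at 0.5595 while the force rises to 8.8 N. Releasing.

Emit:
{"name": "drive_tool", "arguments": {"increments": "0 0 0 0; 0 0 0 0; 0 0 0 0; -0.001 0 0.02 0; 0 0 0.03 0; 0 0 0.03 0; -0.015 -0.036 0 -0.015; -0.015 -0.036 0 -0.015; -0.015 -0.036 0 -0.015; -0.015 -0.036 0 -0.015; -0.015 -0.036 0 -0.015; 0 0 0 0", "grip": 0.4}}

```text
t: 16.8
eef_pos: [0.483, 0.0085, 0.1337]
tool_rot: [0.002, 1.0, -0.015, -0.001]
contact_force: [-0.7, -0.0, -0.4]
gripper_width: 0.397
```

```bash
python3 look.py a4
python3 - <<'E'
import cv2
from h import *
np.set_printoptions(precision=4,suppress=True)
s=cv2.imread('pics/a4_s.png');t=cv2.imread('pics/a4_t.png')
crop(s,140,80,340,310,2.6,'a4b.png')
for c in('yellow','red','green','purple'):
    a=blobs(s,c,(145,215,235,305),5)
    if a: print(c,a[0]['c'],a[0]['a'],onz('side',*a[0]['c'],.029))
for x in blobs(s,'yellow',(205,140,262,180),5)+blobs(t,'yellow',(165,175,210,235),5): print(x['c'],x['a'])
E
```

```text
{'t': 16.8, 'eef_pos': [0.483, 0.0085, 0.1337], 'tool_rot': [0.0019, 0.9999, -0.0145, -0.0011], 'contact_force': [-0.6528, -0.0317, -0.3524], 'gripper_width': 0.397}
red [169.5031 245.0798] 55.0 [ 0.435  -0.1707  0.029 ]
green [164.39 265.03] 63.5 [ 0.4301 -0.2316  0.029 ]
purple [158.5939 287.5224] 79.5 [ 0.425  -0.2925  0.029 ]
[240.1166 157.9603] 157.375
[220.5717 155.9292] 36.0625
[228.2844 165.1495] 16.5625
[178.4448 195.2585] 303.25
[176.9921 214.5704] 21.75
```

View pics/a4.png

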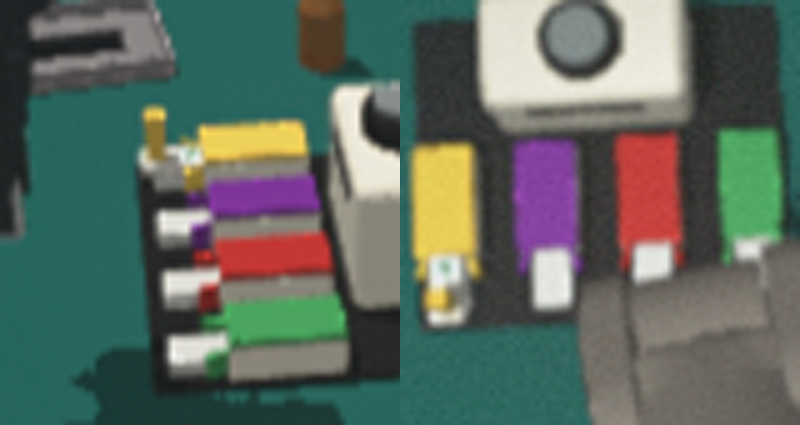

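View pics/a4b.png

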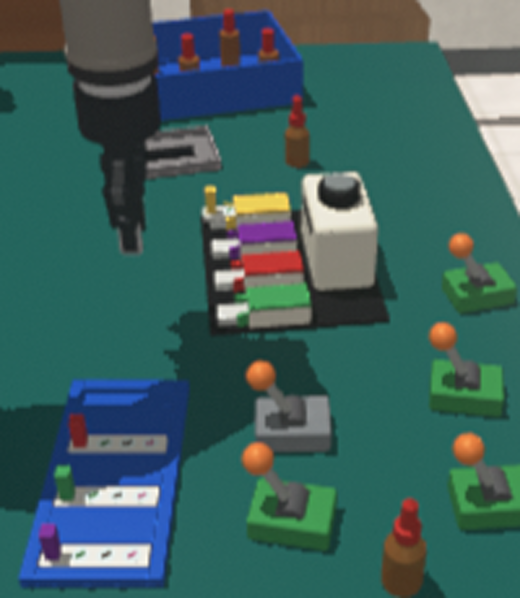

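Yellow is in: its tab is at side (221,156), and all is standing well. Next is the red bar; its tab is at side (170,245), (0.435, -0.170).

Emit:
{"name": "drive_tool", "arguments": {"increments": "-0.0083 -0.031 0 -0.01; -0.0083 -0.031 0 -0.01; -0.0083 -0.031 0 -0.01; -0.0083 -0.031 0 -0.01; -0.0083 -0.031 0 -0.01; -0.0083 -0.031 0 -0.01; 0 0 -0.03 0; 0 0 -0.02 0; 0 0 0 0; 0 0 0 0"}}

```text
t: 17.73
eef_pos: [0.4369, -0.1685, 0.0835]
tool_rot: [-0.0, 0.999, -0.038, -0.001]
contact_force: [0.5, 0.2, 0.7]
gripper_width: 0.403
```

Run:
```python
from h import *
np.set_printoptions(precision=4,suppress=True)
o=bot.get_obs();print({k:np.round(o[k],4).tolist() for k in('t','eef_pos','tool_rot')})
s=grab('side');crop(s,140,180,260,310,4.5,'b1.png')
for c in('red','green','purple'):
    a=blobs(s,c,(145,215,235,305),5)
    if a: print(c,a[0]['c'],a[0]['a'],onz('side',*a[0]['c'],.029))
```

```text
{'t': 17.7333, 'eef_pos': [0.4369, -0.1685, 0.0835], 'tool_rot': [-0.0004, 0.9993, -0.0385, -0.0005]}
red [169.6589 246.6159] 36.0 [ 0.4359 -0.1758  0.029 ]
green [164.4554 265.44  ] 60.8125 [ 0.4303 -0.2328  0.029 ]
purple [158.627 287.526] 86.9375 [ 0.4251 -0.2925  0.029 ]
```

View pics/b1.png

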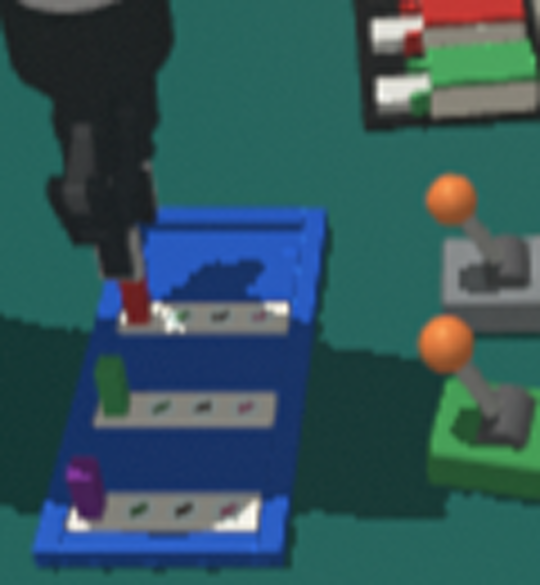

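Emit:
{"name": "drive_tool", "arguments": {"increments": "-0.001 -0.001 -0.02 0; 0 0 -0.015 0; 0 0 -0.0075 0; 0 0 0 0; 0 0 0 0"}}

```text
t: 18.2
eef_pos: [0.436, -0.1703, 0.042]
tool_rot: [0.0, 0.999, -0.039, 0.0]
contact_force: [1.0, 1.0, 1.1]
gripper_width: 0.4
```

Emit:
{"name": "drive_tool", "arguments": {"increments": "0 0 0 0; 0 0 0 0; 0 0 0 0; 0 0 0 0; 0 0 0 0", "grip": 0}}

```text
t: 18.62
eef_pos: [0.4361, -0.1706, 0.0423]
tool_rot: [0.0, 0.999, -0.04, 0.001]
contact_force: [-0.2, 1.3, 7.3]
gripper_width: 0.123
```

Emit:
{"name": "drive_tool", "arguments": {"increments": "0 0 0.01 0; 0 0 0.025 0; 0 0 0.01 0; 0.0074 0.0299 0 0.0168; 0.0074 0.0299 0 0.0168; 0.0074 0.0299 0 0.0168; 0.0074 0.0299 0 0.0168; 0.0074 0.0299 0 0.0168; 0.0075 0.0299 0 0.0168; 0.0075 0.0299 0 0.0168; 0.0075 0.03 0 0.0168; 0 0 0 0"}}

```text
t: 19.62
eef_pos: [0.4966, 0.076, 0.0873]
tool_rot: [-0.002, 0.999, 0.032, 0.002]
contact_force: [1.2, 1.0, -0.8]
gripper_width: 0.123
```

Emit:
{"name": "drive_tool", "arguments": {"increments": "0 0 0 0; 0 0 -0.018 0; 0 0 -0.01 0; 0 0 0 0"}}

```text
t: 19.95
eef_pos: [0.4929, 0.0669, 0.0566]
tool_rot: [0.001, 1.0, 0.027, -0.002]
contact_force: [-0.6, -1.1, -0.7]
gripper_width: 0.126
```

```bash
python3 look.py b2
```

```text
{'t': 19.95, 'eef_pos': [0.4929, 0.0669, 0.0566], 'tool_rot': [0.0007, 0.9996, 0.0267, -0.0019], 'contact_force': [-0.618, -1.0633, -0.6787], 'gripper_width': 0.1258}
```

View pics/b2.png

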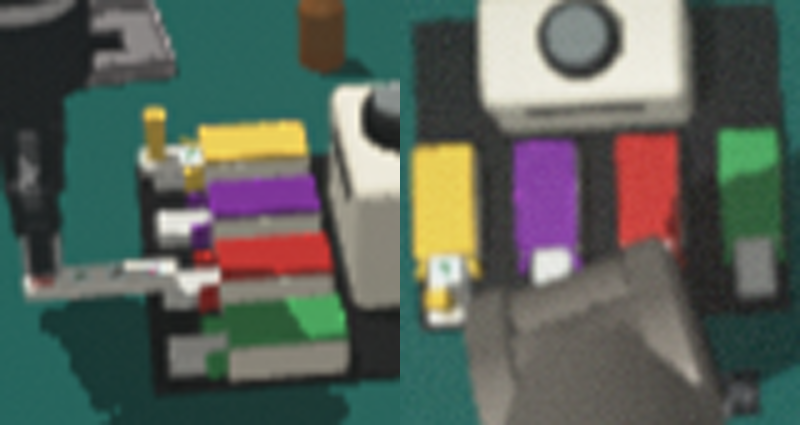

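Emit:
{"name": "drive_tool", "arguments": {"increments": "0 0 0 0; 0 0 0 0"}}

```text
t: 20.22
eef_pos: [0.4951, 0.0683, 0.0589]
tool_rot: [-0.0, 1.0, 0.027, 0.0]
contact_force: [-0.3, 0.3, -1.0]
gripper_width: 0.124
```

Emit:
{"name": "drive_tool", "arguments": {"increments": "0 0.0004 -0.0035 0; 0.006 0.0003 0 0; 0.006 0.0003 0 0; 0.006 0.0004 0 0; 0.006 0.0003 0 0; 0 0 0 0"}}

```text
t: 20.72
eef_pos: [0.5198, 0.0696, 0.0547]
tool_rot: [0.0, 1.0, 0.027, 0.0]
contact_force: [1.0, -2.0, -0.6]
gripper_width: 0.122
```

Emit:
{"name": "drive_tool", "arguments": {"increments": "0.005 0.0003 0 0; 0.005 0.0003 0 0; 0.005 0.0003 0 0; 0 0 0 0"}}

```text
t: 21.05
eef_pos: [0.5348, 0.0707, 0.0548]
tool_rot: [0.0, 1.0, 0.027, 0.0]
contact_force: [0.2, -3.9, -2.4]
gripper_width: 0.12
```

Emit:
{"name": "drive_tool", "arguments": {"increments": "0 -0.0008 0 0; 0.005 0.0003 0 0; 0.005 0.0003 0 0; 0.004 0.0002 0 0; 0 0 0 0"}}

```text
t: 21.47
eef_pos: [0.5487, 0.0712, 0.0548]
tool_rot: [0.0, 1.0, 0.027, 0.0]
contact_force: [0.7, -3.5, -1.5]
gripper_width: 0.122
```

Emit:
{"name": "drive_tool", "arguments": {"increments": "0.003 0.0001 0 0; 0 0 0 0"}}

```text
t: 21.63
eef_pos: [0.5511, 0.0713, 0.0548]
tool_rot: [0.0, 1.0, 0.027, 0.0]
contact_force: [-1.2, -5.1, -0.9]
gripper_width: 0.124
```

Emit:
{"name": "drive_tool", "arguments": {"increments": "0.002 0.0001 0 0; 0 0 0 0"}}

```text
t: 21.8
eef_pos: [0.5527, 0.0714, 0.0548]
tool_rot: [0.0, 1.0, 0.028, -0.0]
contact_force: [-1.8, -4.2, -1.1]
gripper_width: 0.12
```

Emit:
{"name": "drive_tool", "arguments": {"increments": "0.002 0.0001 0 0; 0 0 0 0"}}

```text
t: 21.97
eef_pos: [0.5547, 0.0715, 0.0548]
tool_rot: [0.0, 1.0, 0.028, -0.0]
contact_force: [-1.7, -3.9, -1.3]
gripper_width: 0.123
```

Emit:
{"name": "drive_tool", "arguments": {"increments": "0 -0.001 0 0; 0.002 0.0001 0 0; 0 0 0 0"}}

```text
t: 22.22
eef_pos: [0.5573, 0.0711, 0.055]
tool_rot: [-0.0, 1.0, 0.028, 0.0]
contact_force: [-1.3, -2.4, -1.0]
gripper_width: 0.121
```

Emit:
{"name": "drive_tool", "arguments": {"increments": "0.002 0.0001 0 0; 0 0 0 0"}}

```text
t: 22.38
eef_pos: [0.5593, 0.0712, 0.055]
tool_rot: [-0.0, 1.0, 0.028, 0.0]
contact_force: [-1.9, -2.0, -0.9]
gripper_width: 0.121
```

Emit:
{"name": "drive_tool", "arguments": {"increments": "0.002 0.0001 0 0; 0 0 0 0"}}

```text
t: 22.55
eef_pos: [0.5613, 0.0712, 0.0549]
tool_rot: [-0.0, 1.0, 0.028, 0.0]
contact_force: [0.8, -1.5, -0.5]
gripper_width: 0.125
```

Emit:
{"name": "drive_tool", "arguments": {"increments": "0.002 0.0001 0 0; 0 0 0 0"}}

```text
t: 22.72
eef_pos: [0.5632, 0.0712, 0.0549]
tool_rot: [-0.0, 1.0, 0.028, 0.0]
contact_force: [0.8, -2.0, -0.0]
gripper_width: 0.127
```

Emit:
{"name": "drive_tool", "arguments": {"increments": "0.002 0.0001 0 0; 0 0 0 0"}}

```text
t: 22.88
eef_pos: [0.5644, 0.0712, 0.0547]
tool_rot: [-0.0, 1.0, 0.028, -0.0]
contact_force: [-2.1, -1.1, 1.1]
gripper_width: 0.127
```

Emit:
{"name": "drive_tool", "arguments": {"increments": "0.002 0.0001 0 0; 0 0 0 0"}}

```text
t: 23.05
eef_pos: [0.5645, 0.0712, 0.0544]
tool_rot: [0.0, 1.0, 0.028, -0.002]
contact_force: [-7.4, -2.2, 4.5]
gripper_width: 0.122
```

Emit:
{"name": "drive_tool", "arguments": {"increments": "0.002 0.0001 0 0; 0 0 0 0"}}

```text
t: 23.22
eef_pos: [0.5645, 0.0712, 0.0543]
tool_rot: [0.0, 1.0, 0.028, -0.004]
contact_force: [-13.5, -2.2, 11.1]
gripper_width: 0.126
```

Red is firmly against its stop: x holds at 0.5645 with 13.5 N. Releasing and moving to green.

Emit:
{"name": "drive_tool", "arguments": {"increments": "0 0 0 0; 0 0 0 0; 0 0 0 0; -0.002 0 0.02 0; 0 0 0.03 0; 0 0 0.03 0; -0.015 -0.036 0 -0.015; -0.015 -0.036 0 -0.015; -0.015 -0.036 0 -0.015; -0.015 -0.036 0 -0.015; -0.015 -0.036 0 -0.015; 0 0 0 0", "grip": 0.4}}

```text
t: 24.22
eef_pos: [0.4886, -0.1169, 0.135]
tool_rot: [0.002, 1.0, -0.015, -0.0]
contact_force: [-0.0, -0.6, -0.1]
gripper_width: 0.401
```

```bash
python3 look.py b4
cat > tabs.py <<'E'
import sys
from h import *
np.set_printoptions(precision=4,suppress=True)
s=cv2.imread(f'pics/{sys.argv[1]}_s.png')
for c in sys.argv[2:]:
    a=blobs(s,c,(130,200,250,310),5)
    if a: print(c,a[0]['c'],a[0]['a'],onz('side',*a[0]['c'],.029))
E
python3 tabs.py b4 green purple
```

```text
{'t': 24.2167, 'eef_pos': [0.4886, -0.1169, 0.135], 'tool_rot': [0.0019, 0.9999, -0.0154, -0.0005], 'contact_force': [-0.013, -0.6047, -0.0871], 'gripper_width': 0.4008}
green [241.6734 278.2128] 251.375 [ 0.5995 -0.2815  0.029 ]
purple [158.5879 287.4247] 81.6875 [ 0.4249 -0.2922  0.029 ]
```

View pics/b4.png

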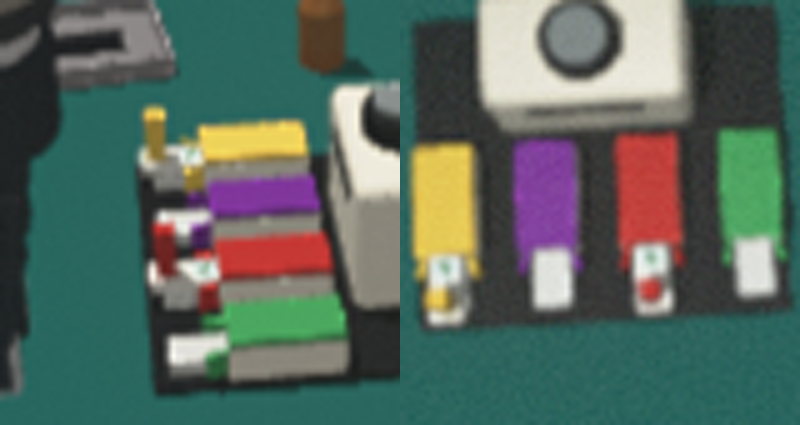

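View pics/b4_s.png

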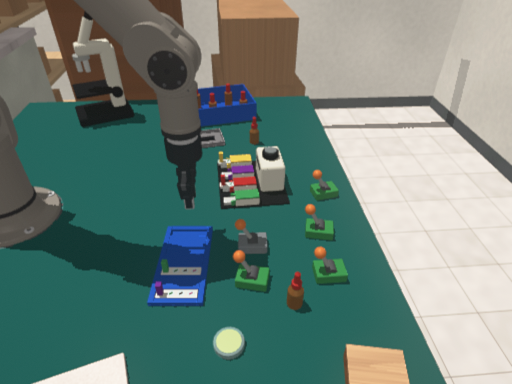

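Red and yellow are in, with tabs at top-crop (650,290) and (438,298). The tray is unmoved, with the purple tab at side (158.6,287.4) as before. To green.

Emit:
{"name": "drive_tool", "arguments": {"increments": "-0.0149 -0.0306 0 -0.0148; -0.0149 -0.0306 0 -0.0148; -0.0149 -0.0306 0 -0.0148; -0.0149 -0.0306 0 -0.0148; 0 0 -0.03 0; 0 0 -0.02 0; 0 0 0 0; 0 0 0 0; 0 0 0 0"}}

```text
t: 25.07
eef_pos: [0.4337, -0.2303, 0.0856]
tool_rot: [-0.0, 0.999, -0.038, 0.001]
contact_force: [-0.6, -0.4, 1.2]
gripper_width: 0.399
```

```bash
python3 look.py c1;  python3 - <<'E'
import cv2
from h import *
np.set_printoptions(precision=4,suppress=True)
s=cv2.imread('pics/c1_s.png');crop(s,140,180,260,310,4.5,'c1b.png')
for c in('green','purple'):
    for a in blobs(s,c,(145,215,200,305),5): print(c,a['c'],a['a'],onz('side',*a['c'],.029))
E
```

```text
{'t': 25.0667, 'eef_pos': [0.4337, -0.2303, 0.0856], 'tool_rot': [-0.0, 0.9993, -0.0383, 0.0007], 'contact_force': [-0.5854, -0.44, 1.1716], 'gripper_width': 0.3994}
green [164.6212 266.9242] 44.8125 [ 0.4312 -0.2371  0.029 ]
purple [158.7004 287.886 ] 85.125 [ 0.4253 -0.2934  0.029 ]
```

View pics/c1b.png

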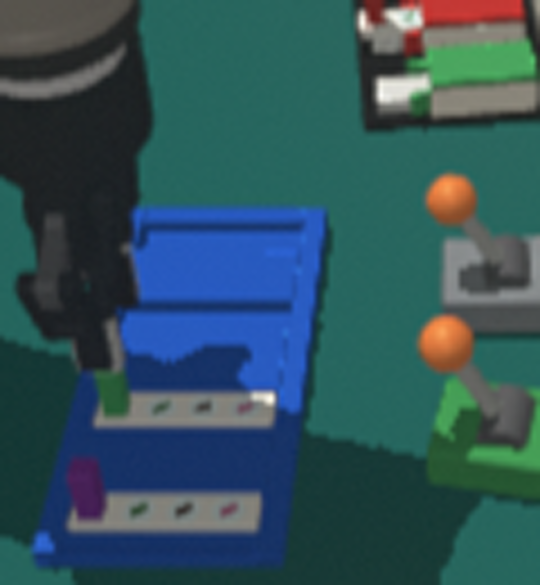

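Emit:
{"name": "drive_tool", "arguments": {"increments": "-0.003 -0.0015 -0.02 0; 0 0 -0.016 0; 0 0 -0.008 0; 0 0 0 0; 0 0 0 0"}}

```text
t: 25.58
eef_pos: [0.4295, -0.2325, 0.0413]
tool_rot: [0.0, 0.999, -0.039, 0.0]
contact_force: [0.5, 0.1, -0.3]
gripper_width: 0.401
```

Emit:
{"name": "drive_tool", "arguments": {"increments": "0 0 0 0; 0 0 0 0; 0 0 0 0; 0 0 0 0; 0 0 0 0", "grip": 0}}

```text
t: 26.0
eef_pos: [0.4299, -0.2326, 0.0417]
tool_rot: [0.0, 0.999, -0.039, 0.001]
contact_force: [-0.7, 2.7, 7.7]
gripper_width: 0.125
```

Emit:
{"name": "drive_tool", "arguments": {"increments": "0 0 0.01 0; 0 0 0.025 0; 0 0 0.01 0; 0.0086 0.0298 0 0.0168; 0.0086 0.0298 0 0.0168; 0.0086 0.0298 0 0.0168; 0.0086 0.0298 0 0.0168; 0.0086 0.0298 0 0.0168; 0.0087 0.0298 0 0.0168; 0.0087 0.0298 0 0.0168; 0.0087 0.0298 0 0.0168; 0 0 0 0"}}

```text
t: 27.0
eef_pos: [0.5006, 0.0128, 0.0867]
tool_rot: [-0.002, 0.999, 0.032, 0.002]
contact_force: [0.1, 0.8, -1.2]
gripper_width: 0.125
```

Emit:
{"name": "drive_tool", "arguments": {"increments": "0 0 0 0; 0 0 -0.018 0; 0 0 -0.01 0; 0 0 0 0; 0 0 0 0; 0 0 0 0"}}

```text
t: 27.5
eef_pos: [0.4981, 0.0049, 0.0581]
tool_rot: [0.0, 1.0, 0.027, -0.0]
contact_force: [0.1, 0.1, 0.2]
gripper_width: 0.123
```

```bash
python3 look.py c2
```

```text
{'t': 27.5, 'eef_pos': [0.4981, 0.0049, 0.0581], 'tool_rot': [0.0001, 0.9996, 0.027, -0.0], 'contact_force': [0.1313, 0.1361, 0.1543], 'gripper_width': 0.1232}
```

View pics/c2.png

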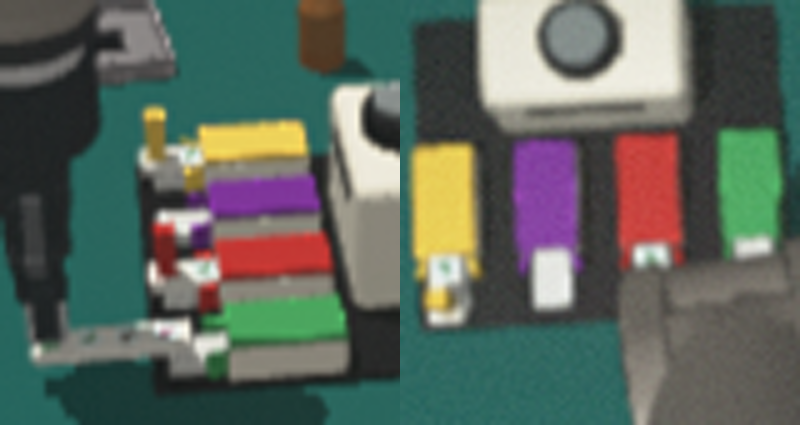

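Emit:
{"name": "drive_tool", "arguments": {"increments": "0.001 0.0009 -0.0034 0.002; 0.006 0.0003 0 0; 0.006 0.0003 0 0; 0.006 0.0004 0 0; 0.006 0.0003 0 0; 0 0 0 0"}}

```text
t: 28.1
eef_pos: [0.5249, 0.0075, 0.0545]
tool_rot: [0.0, 1.0, 0.028, 0.001]
contact_force: [2.1, -2.1, -1.4]
gripper_width: 0.124
```

Emit:
{"name": "drive_tool", "arguments": {"increments": "0.005 0.0003 0 0; 0.005 0.0003 0 0; 0.005 0.0003 0 0; 0 0 0 0"}}

```text
t: 28.43
eef_pos: [0.5393, 0.0085, 0.0545]
tool_rot: [0.0, 1.0, 0.028, 0.001]
contact_force: [0.6, -3.2, -2.0]
gripper_width: 0.126
```

Emit:
{"name": "drive_tool", "arguments": {"increments": "0 -0.001 0 0; 0.005 0.0003 0 0; 0.005 0.0003 0 0; 0.004 0.0002 0 0; 0 0 0 0"}}

```text
t: 28.85
eef_pos: [0.5534, 0.0088, 0.0545]
tool_rot: [-0.0, 1.0, 0.029, 0.001]
contact_force: [1.0, -0.9, -0.7]
gripper_width: 0.122
```

Emit:
{"name": "drive_tool", "arguments": {"increments": "0.002 0.0001 0 0; 0 0 0 0"}}

```text
t: 29.02
eef_pos: [0.5545, 0.0088, 0.0544]
tool_rot: [-0.0, 1.0, 0.029, 0.0]
contact_force: [0.1, -2.6, -1.6]
gripper_width: 0.127
```

Emit:
{"name": "drive_tool", "arguments": {"increments": "0.002 0.0001 0 0; 0 0 0 0"}}

```text
t: 29.18
eef_pos: [0.5563, 0.0089, 0.0544]
tool_rot: [0.0, 1.0, 0.029, -0.0]
contact_force: [-0.2, -1.9, -0.6]
gripper_width: 0.13
```

Emit:
{"name": "drive_tool", "arguments": {"increments": "0.002 0.0001 0 0; 0 0 0 0"}}

```text
t: 29.35
eef_pos: [0.5583, 0.009, 0.0544]
tool_rot: [0.0, 1.0, 0.029, 0.0]
contact_force: [-0.2, -1.9, -0.2]
gripper_width: 0.128
```

Emit:
{"name": "drive_tool", "arguments": {"increments": "0.002 0.0001 0 0; 0 0 0 0"}}

```text
t: 29.52
eef_pos: [0.5605, 0.009, 0.0544]
tool_rot: [0.0, 1.0, 0.029, 0.0]
contact_force: [-0.5, -2.4, -1.0]
gripper_width: 0.122
```

Emit:
{"name": "drive_tool", "arguments": {"increments": "0.002 0.0001 0 0; 0 0 0 0"}}

```text
t: 29.68
eef_pos: [0.5625, 0.0092, 0.0545]
tool_rot: [0.0, 1.0, 0.029, 0.0]
contact_force: [-0.3, -2.4, -1.7]
gripper_width: 0.129
```

Emit:
{"name": "drive_tool", "arguments": {"increments": "0.002 0.0001 0 0; 0 0 0 0"}}

```text
t: 29.85
eef_pos: [0.5627, 0.0092, 0.054]
tool_rot: [0.0, 1.0, 0.029, -0.002]
contact_force: [-5.5, -2.5, 0.9]
gripper_width: 0.125
```

Emit:
{"name": "drive_tool", "arguments": {"increments": "0.002 0.0001 0 0; 0 0 0 0"}}

```text
t: 30.02
eef_pos: [0.5628, 0.0092, 0.0538]
tool_rot: [0.0, 1.0, 0.029, -0.004]
contact_force: [-10.2, -2.5, 7.4]
gripper_width: 0.128
```

Green is firmly stopped: x holds at 0.5627 with 10 N. Releasing; purple next.

Emit:
{"name": "drive_tool", "arguments": {"increments": "0 0 0 0; 0 0 0 0; 0 0 0 0; -0.002 0 0.02 0; 0 0 0.03 0; 0 0 0.03 0; -0.015 -0.036 0 -0.015; -0.015 -0.036 0 -0.015; -0.015 -0.036 0 -0.015; -0.015 -0.036 0 -0.015; -0.015 -0.036 0 -0.015; 0 0 0 0", "grip": 0.4}}

```text
t: 31.02
eef_pos: [0.4859, -0.1789, 0.1348]
tool_rot: [0.002, 1.0, -0.014, -0.0]
contact_force: [-0.6, -0.2, 0.0]
gripper_width: 0.4
```

```bash
python3 look.py c4; python3 tabs.py c4 purple
```

```text
{'t': 31.0167, 'eef_pos': [0.4859, -0.1789, 0.1348], 'tool_rot': [0.002, 0.9999, -0.0145, -0.0003], 'contact_force': [-0.5871, -0.1784, 0.0134], 'gripper_width': 0.4}
purple [168.3482 284.6819] 82.875 [ 0.4445 -0.2866  0.029 ]
```

View pics/c4.png

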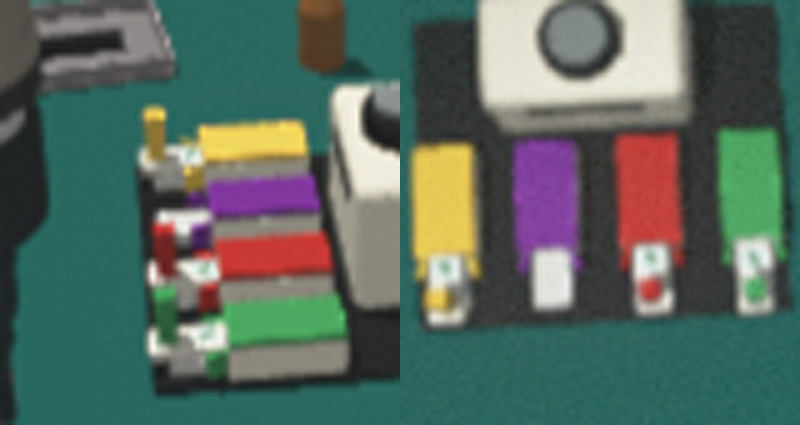

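View pics/c4_s.png

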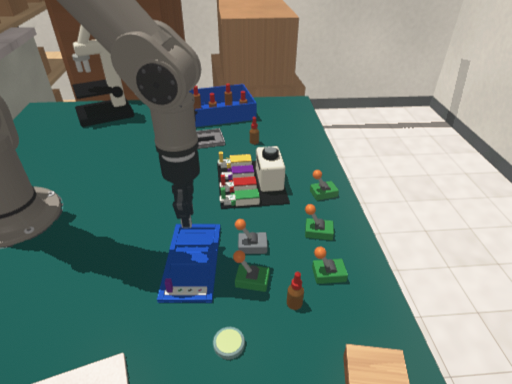

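The blue tray has been knocked: the purple tab is now at side (168,285). Remeasuring the pose from both views.

Run:
```python
import cv2
from h import *
np.set_printoptions(precision=4,suppress=True)
s=cv2.imread('pics/c4_s.png');t=cv2.imread('pics/c4_t.png')
crop(t,255,200,365,280,6,'c4t.png');crop(s,145,215,265,310,5,'c4sb.png')
a=blobs(s,'purple',(130,265,250,310),5)[0];b=blobs(t,'purple',(255,215,365,280),3)[0]
print(a['c'],b['c'],tri(a['c'],b['c']))
for n,im,bx in(('top',t,(268,215,365,275)),('side',s,(160,275,215,300))):
  for w in blobs(im,'white',bx,20)[:2]:
    P=cv2.boxPoints(cv2.minAreaRect(w['cn'].astype(np.float32)));W=np.array([onz(n,*p,.012) for p in P]);print(n,'strip',w['a'],W[:,:2].tolist(),W.mean(0))
```

```text
Traceback (most recent call last):
IndexError: list index out of range
```

View pics/c4t.png

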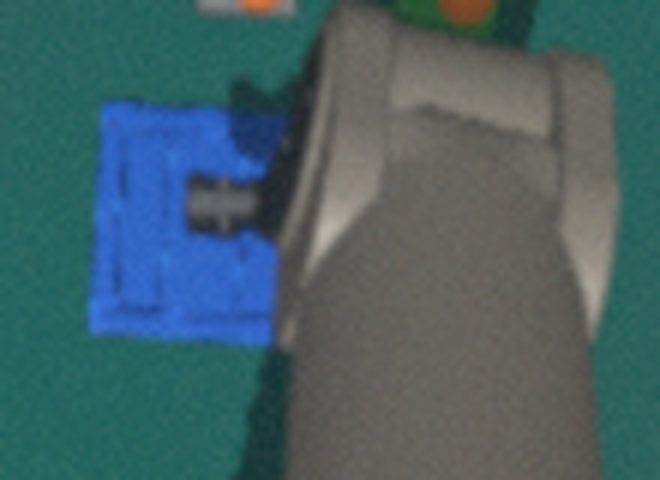

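View pics/c4sb.png

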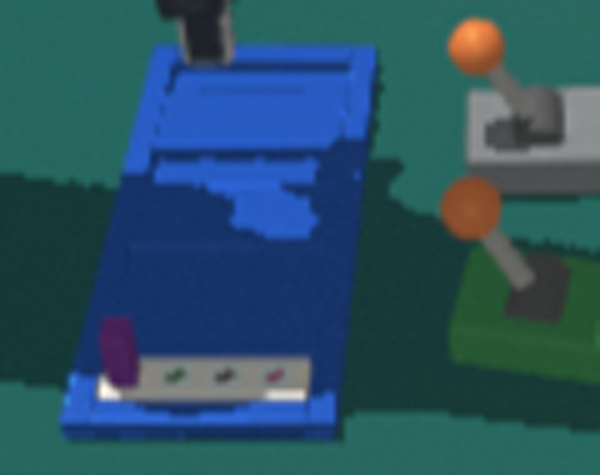

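Run:
```python
import cv2
from h import *
np.set_printoptions(precision=4,suppress=True)
f=lambda x,y:((x+.5)/5-.5+145,(y+.5)/5-.5+215)
A=onz('side',*f(99,399),.012);B=onz('side',*f(307,401),.012);C=onz('side',*f(311,357),.012)
print(A,B,C,'yaw',np.arctan2(*(B-A)[1::-1]), np.arctan2((B-C)[0],-(B-C)[1]))
g=lambda x,y:((x+.5)/6-.5+255,(y+.5)/6-.5+200)
A=onz('top',*g(103,103),.012);B=onz('top',*g(92,333),.012);print(A,B,np.arctan2(*(A-B)[1::-1]))
# reference: initial image with same method via blobs
s0=cv2.imread('pics/side0.png');h=lambda x,y:((x+.5)/5-.5+150,(y+.5)/5-.5+210)
A=onz('side',*h(24,440),.012);B=onz('side',*h(239,441),.012);print('ref yaw',A,B,np.arctan2(*(B-A)[1::-1]))
```

```text
[ 0.4351 -0.2979  0.012 ] [ 0.5226 -0.3058  0.012 ] [ 0.5237 -0.283   0.012 ] yaw -0.08966624173282814 -0.05028810393936922
[ 0.5526 -0.0841  0.012 ] [ 0.4377 -0.0766  0.012 ] -0.06554753148347191
ref yaw [ 0.4153 -0.3044  0.012 ] [ 0.5048 -0.3119  0.012 ] -0.08382118571665034
```

Yaw is about unchanged (-0.075), with a shift of about (+20, +6) mm. New purple tab estimate is (0.445, -0.288).

Emit:
{"name": "drive_tool", "arguments": {"increments": "-0.0106 -0.0292 0 -0.0142; -0.0106 -0.0292 0 -0.0142; -0.0106 -0.0292 0 -0.0142; -0.0106 -0.0292 0 -0.0142; 0 0 -0.03 0; 0 0 -0.015 0; 0 0 0 0; 0 0 0 0; 0 0 0 0"}}

```text
t: 31.87
eef_pos: [0.4483, -0.2865, 0.0902]
tool_rot: [0.0, 0.999, -0.036, 0.001]
contact_force: [0.3, -0.4, 0.3]
gripper_width: 0.401
```

```bash
python3 look.py d1;  python3 - <<'E'
import cv2
from h import *
np.set_printoptions(precision=4,suppress=True)
s=cv2.imread('pics/d1_s.png');crop(s,140,200,260,310,5,'d1b.png')
for a in blobs(s,'purple',(145,260,200,305),5): print(a['c'],a['a'],onz('side',*a['c'],.029))
E
```

```text
{'t': 31.8667, 'eef_pos': [0.4483, -0.2865, 0.0902], 'tool_rot': [0.0, 0.9994, -0.036, 0.0008], 'contact_force': [0.3125, -0.3529, 0.2535], 'gripper_width': 0.4006}
[168.463  286.2695] 63.375 [ 0.4452 -0.2908  0.029 ]
```

View pics/d1b.png

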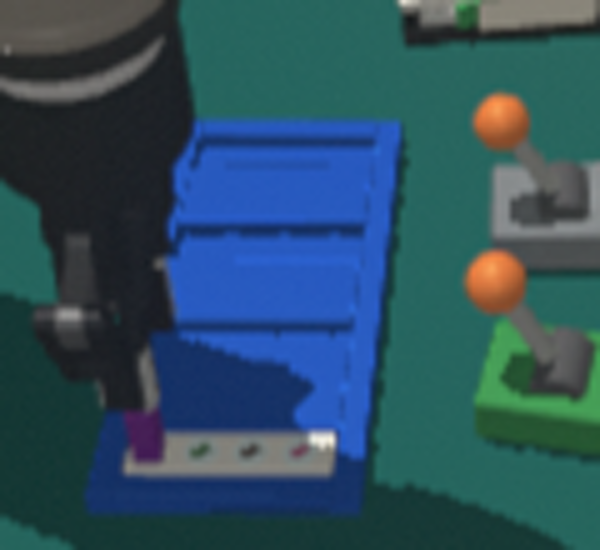

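Emit:
{"name": "drive_tool", "arguments": {"increments": "-0.003 -0.0013 -0.02 0; 0 0 -0.018 0; 0 0 -0.0105 0; 0 0 0 0; 0 0 0 0"}}

```text
t: 32.38
eef_pos: [0.444, -0.2886, 0.0412]
tool_rot: [-0.0, 0.999, -0.037, -0.0]
contact_force: [-0.1, 0.7, -0.9]
gripper_width: 0.402
```

Emit:
{"name": "drive_tool", "arguments": {"increments": "0 0 0 0; 0 0 0 0; 0 0 0 0; 0 0 0 0; 0 0 0 0", "grip": 0}}

```text
t: 32.8
eef_pos: [0.4447, -0.2885, 0.0419]
tool_rot: [0.0, 0.999, -0.037, 0.001]
contact_force: [-1.4, 2.0, 6.6]
gripper_width: 0.121
```

Emit:
{"name": "drive_tool", "arguments": {"increments": "0 0 0.015 0; 0 0 0.03 0; 0 0 0.035 0; 0 0.0348 0 0.0108; 0 0.0348 0 0.0108; 0 0.0348 0 0.0108; 0 0.0348 0 0.0108; 0 0.0348 0 0.0108; 0 0.0348 0 0.0108; 0 0.0348 0 0.0108; 0 0.0348 0 0.0108; 0 0.0348 0 0.0108"}}

```text
t: 33.8
eef_pos: [0.4436, 0.0257, 0.1214]
tool_rot: [0.0, 1.0, 0.011, 0.001]
contact_force: [1.3, -0.6, -0.0]
gripper_width: 0.123
```

Emit:
{"name": "drive_tool", "arguments": {"increments": "0.012 0.0348 0 0.0108; 0.017 0.0348 0 0.0108; 0.018 0.0348 0 0.0108; 0 0 0 0; 0 0 -0.03 0; 0 0 -0.03 0; 0 0 0 0; 0 0 0 0; 0 0 0 0"}}

```text
t: 34.55
eef_pos: [0.4914, 0.1286, 0.062]
tool_rot: [-0.0, 1.0, 0.027, 0.0]
contact_force: [-0.5, 0.8, -0.1]
gripper_width: 0.126
```

```bash
python3 look.py d2
```

```text
{'t': 34.55, 'eef_pos': [0.4914, 0.1286, 0.062], 'tool_rot': [-0.0, 0.9996, 0.0273, 0.0005], 'contact_force': [-0.5026, 0.7726, -0.1412], 'gripper_width': 0.1255}
```

View pics/d2.png

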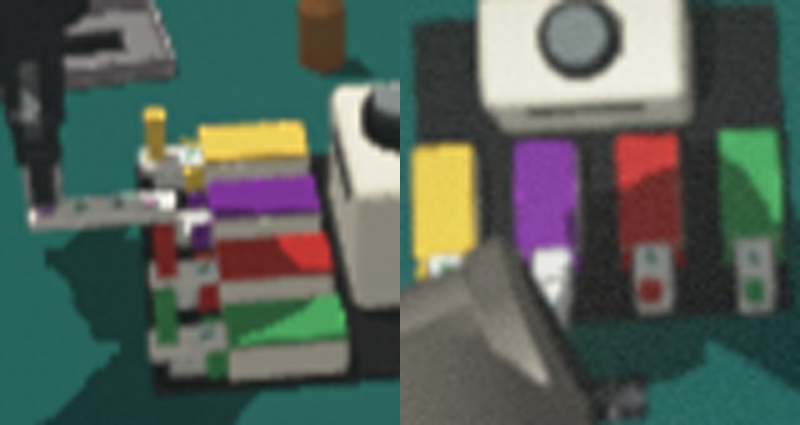

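Emit:
{"name": "drive_tool", "arguments": {"increments": "0.0005 0.0003 -0.004 0.0015; 0 0 -0.003 0; 0 0 0 0; 0.006 0.0003 0 0; 0.006 0.0003 0 0; 0.006 0.0004 0 0; 0.006 0.0003 0 0; 0 0 0 0"}}

```text
t: 35.32
eef_pos: [0.5173, 0.1306, 0.0541]
tool_rot: [-0.0, 1.0, 0.028, 0.001]
contact_force: [1.0, -0.7, -0.1]
gripper_width: 0.128
```

Emit:
{"name": "drive_tool", "arguments": {"increments": "0.005 0.0003 0 0; 0.005 0.0003 0 0; 0.005 0.0003 0 0; 0 0 0 0"}}

```text
t: 35.65
eef_pos: [0.5318, 0.1315, 0.0541]
tool_rot: [-0.0, 1.0, 0.028, 0.001]
contact_force: [1.3, -1.0, -0.1]
gripper_width: 0.123
```

Emit:
{"name": "drive_tool", "arguments": {"increments": "0 -0.0003 0 0; 0.005 0.0003 0 0; 0.005 0.0003 0 0; 0.003 0.0002 0 0; 0 0 0 0"}}

```text
t: 36.07
eef_pos: [0.5441, 0.1319, 0.054]
tool_rot: [-0.0, 1.0, 0.028, 0.001]
contact_force: [0.9, 0.7, 0.5]
gripper_width: 0.123
```

Emit:
{"name": "drive_tool", "arguments": {"increments": "0.002 0.0001 0 0; 0 0 0 0"}}

```text
t: 36.23
eef_pos: [0.5449, 0.1319, 0.054]
tool_rot: [0.0, 1.0, 0.028, -0.001]
contact_force: [-3.0, -0.7, 4.8]
gripper_width: 0.123
```

Emit:
{"name": "drive_tool", "arguments": {"increments": "0.002 0.0001 0 0; 0 0 0 0"}}

```text
t: 36.4
eef_pos: [0.5469, 0.132, 0.0539]
tool_rot: [0.0, 1.0, 0.028, -0.0]
contact_force: [-3.1, -0.1, 4.0]
gripper_width: 0.127
```

Emit:
{"name": "drive_tool", "arguments": {"increments": "0.002 0.0001 0 0; 0 0 0 0"}}

```text
t: 36.57
eef_pos: [0.549, 0.1321, 0.054]
tool_rot: [0.0, 1.0, 0.028, -0.0]
contact_force: [-2.9, 1.1, 4.7]
gripper_width: 0.123
```

Emit:
{"name": "drive_tool", "arguments": {"increments": "0.002 0.0001 0 0; 0 0 0 0"}}

```text
t: 36.73
eef_pos: [0.5511, 0.1322, 0.0539]
tool_rot: [0.0, 1.0, 0.028, -0.0]
contact_force: [-2.5, -0.3, 5.6]
gripper_width: 0.122
```

Emit:
{"name": "drive_tool", "arguments": {"increments": "0 0 0.0006 0; 0.002 0.0001 0 0; 0 0 0 0"}}

```text
t: 36.98
eef_pos: [0.554, 0.1323, 0.0545]
tool_rot: [-0.0, 1.0, 0.028, 0.001]
contact_force: [0.2, -0.1, 0.1]
gripper_width: 0.124
```

Emit:
{"name": "drive_tool", "arguments": {"increments": "0.002 0.0001 0 0; 0 0 0 0"}}

```text
t: 37.15
eef_pos: [0.5558, 0.1324, 0.0544]
tool_rot: [-0.0, 1.0, 0.028, 0.0]
contact_force: [-0.4, 0.0, 0.0]
gripper_width: 0.125
```

Emit:
{"name": "drive_tool", "arguments": {"increments": "0.002 0.0001 0 0; 0 0 0 0"}}

```text
t: 37.32
eef_pos: [0.5569, 0.1325, 0.0543]
tool_rot: [0.0, 1.0, 0.028, -0.001]
contact_force: [-1.2, 0.9, 0.4]
gripper_width: 0.121
```

Emit:
{"name": "drive_tool", "arguments": {"increments": "0.002 0.0001 0 0; 0 0 0 0"}}

```text
t: 37.48
eef_pos: [0.5571, 0.1325, 0.054]
tool_rot: [0.0, 1.0, 0.029, -0.002]
contact_force: [-6.4, 0.0, 3.6]
gripper_width: 0.122
```

Emit:
{"name": "drive_tool", "arguments": {"increments": "0.002 0.0001 0 0; 0 0 0 0"}}

```text
t: 37.65
eef_pos: [0.5571, 0.1326, 0.054]
tool_rot: [0.001, 1.0, 0.029, -0.004]
contact_force: [-13.5, -0.3, 9.9]
gripper_width: 0.122
```

Purple is firmly stopped: x holds at 0.5571 with 13.5 N. Releasing and checking all four.

Emit:
{"name": "drive_tool", "arguments": {"increments": "0 0 0 0; 0 0 0 0; 0 0 0 0; -0.002 0 0.02 0; 0 0 0.03 0; 0 0 0.03 0; 0 -0.036 0 0; 0 -0.036 0 0; 0 -0.036 0 0; 0 -0.036 0 0; 0 -0.036 0 0; 0 -0.036 0 0", "grip": 0.4}}

```text
t: 38.65
eef_pos: [0.5597, -0.0852, 0.1349]
tool_rot: [0.0, 1.0, 0.028, 0.001]
contact_force: [1.3, 0.4, -0.0]
gripper_width: 0.399
```

Emit:
{"name": "drive_tool", "arguments": {"increments": "-0.001 -0.036 0 -0.015; 0 -0.036 0 -0.015; 0 0 0 -0.015; 0 0 0 0; 0 0 0 0", "grip": 0}}

```text
t: 39.07
eef_pos: [0.5586, -0.155, 0.1345]
tool_rot: [-0.0, 1.0, 0.006, 0.0]
contact_force: [-0.8, 0.1, 0.7]
gripper_width: -0.001
```

```bash
python3 look.py d4
python3 - <<'E'
import cv2
from h import *
np.set_printoptions(precision=4,suppress=True)
s=cv2.imread('pics/d4_s.png');t=cv2.imread('pics/d4_t.png')
for b in blobs(s,'orange',(225,205,285,250)): print('ball',b['c'],b['a'],onz('side',*b['c'],.075))
for c in('yellow','purple','red','green'):
    for x in blobs(t,c,(165,209,255,235),4): print(c,x['c'],x['a'],onz('top',*x['c'],.052))
E
```

```text
{'t': 39.0667, 'eef_pos': [0.5586, -0.155, 0.1345], 'tool_rot': [-0.0002, 1.0, 0.0058, 0.0003], 'contact_force': [-0.7597, 0.1434, 0.6683], 'gripper_width': -0.0015}
ball [239.8731 224.1326] 67.5 [ 0.6022 -0.1603  0.075 ]
yellow [177.0284 214.5661] 22.0 [0.5576 0.1969 0.052 ]
purple [198.6184 214.8695] 14.1875 [0.5561 0.1331 0.052 ]
red [219.7847 212.5011] 7.4375 [0.5626 0.0707 0.052 ]
green [240.7566 212.3969] 7.125 [0.5623 0.0089 0.052 ]
```

View pics/d4.png

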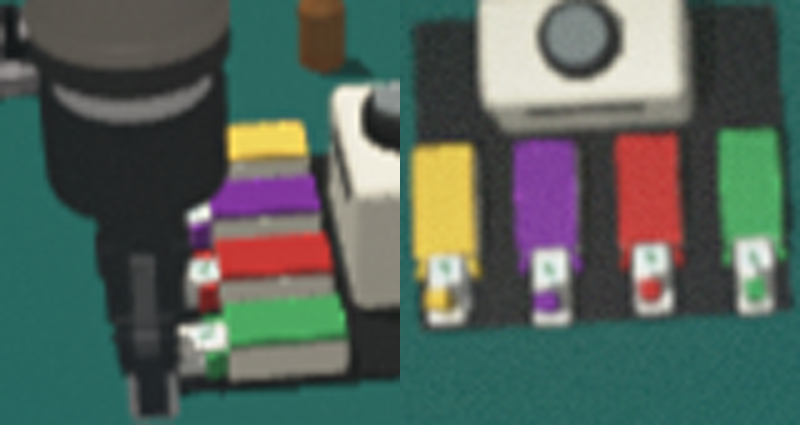

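View pics/d4_s.png

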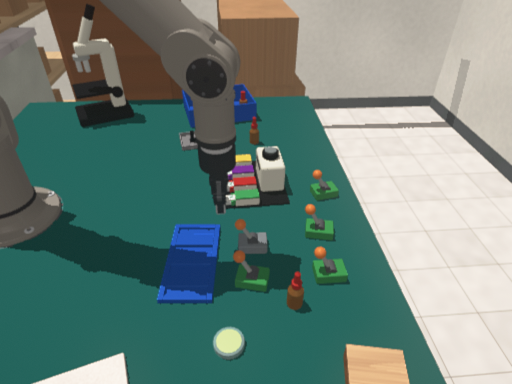

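All four tabs sit in their matching slots, at top crop (438,298), (546,300), (650,290) and (754,288). Their x values match the grasp positions to within 2 mm. Now the lamp on.

Emit:
{"name": "drive_tool", "arguments": {"increments": "-0.002 -0.003 -0.02 0; 0 0 -0.02 0; 0 0 -0.015 0; 0 0 0 0; 0.012 0 0 0; 0.012 0 0 0; 0.01 0 0 0; 0.01 0 0 0; 0.01 0 0 0; 0.01 -0.001 0 0; 0.006 0 0 0; 0 0 0 0"}}

```text
t: 40.17
eef_pos: [0.628, -0.1587, 0.0797]
tool_rot: [-0.0, 1.0, 0.006, 0.001]
contact_force: [0.4, 0.1, 0.9]
gripper_width: 0.004
```

Emit:
{"name": "drive_tool", "arguments": {"increments": "0.003 0 0 0; 0.002 0 0 0; 0 0 0 0"}}

```text
t: 40.42
eef_pos: [0.6311, -0.1592, 0.0794]
tool_rot: [-0.0, 1.0, 0.006, -0.0]
contact_force: [-1.0, -0.2, -0.3]
gripper_width: 0.002
```

Emit:
{"name": "drive_tool", "arguments": {"increments": "0.002 0 0 0; 0.002 0 0 0; 0 0 0 0"}}

```text
t: 40.67
eef_pos: [0.6354, -0.1593, 0.0795]
tool_rot: [0.0, 1.0, 0.006, -0.0]
contact_force: [-0.7, 0.4, 0.1]
gripper_width: 0.002
```

Emit:
{"name": "drive_tool", "arguments": {"increments": "0.001 0 0 0; 0.001 0 0 0; 0 0 0 0"}}

```text
t: 40.92
eef_pos: [0.6359, -0.1594, 0.0793]
tool_rot: [-0.0, 1.0, 0.006, -0.002]
contact_force: [-5.3, -0.1, 2.3]
gripper_width: -0.001
```

End stop felt: 5.3 N, with x held at 0.636. Backing off and retreating.

Emit:
{"name": "drive_tool", "arguments": {"increments": "-0.01 0 0 0; -0.02 0 0 0; -0.02 0 0.01 0; 0 0 0.03 0; 0 0 0.03 0; 0 0 0.03 0; -0.02 -0.025 0.01 0; -0.02 -0.025 0.01 0; -0.02 -0.025 0.01 0; -0.01 -0.025 0.01 0; 0 0 0 0; 0 0 0 0"}}

```text
t: 41.92
eef_pos: [0.5173, -0.2616, 0.2208]
tool_rot: [0.001, 1.0, 0.004, 0.002]
contact_force: [0.9, 0.6, -0.3]
gripper_width: -0.0
```

```bash
python3 look.py e1
python3 - <<'E'
import cv2
from h import *
np.set_printoptions(precision=4,suppress=True)
s=cv2.imread('pics/e1_s.png');t=cv2.imread('pics/e1_t.png')
crop(s,140,80,340,310,2.6,'e1b.png')
for b in blobs(s,'orange',(225,205,285,250)): print('ball',b['c'],b['a'],onz('side',*b['c'],.075))
for c in('yellow','purple','red','green'):
    for x in blobs(t,c,(165,209,255,235),4): print(c,x['c'],x['a'],onz('top',*x['c'],.052))
E
```

```text
{'t': 41.9167, 'eef_pos': [0.5173, -0.2616, 0.2208], 'tool_rot': [0.0009, 1.0, 0.0039, 0.0015], 'contact_force': [0.9212, 0.5713, -0.343], 'gripper_width': -0.0004}
ball [264.3292 223.3395] 78.8125 [ 0.6595 -0.1619  0.075 ]
yellow [176.9676 214.5773] 21.9375 [0.5576 0.1971 0.052 ]
purple [198.625  214.9088] 13.875 [0.556  0.1331 0.052 ]
red [219.7221 212.5155] 7.5625 [0.5625 0.0709 0.052 ]
green [240.7831 212.3814] 7.3125 [0.5623 0.0088 0.052 ]
```

View pics/e1b.png

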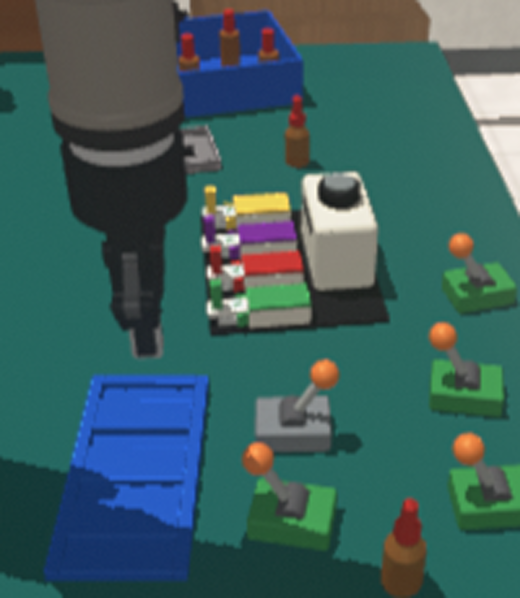

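View pics/e1_t.png

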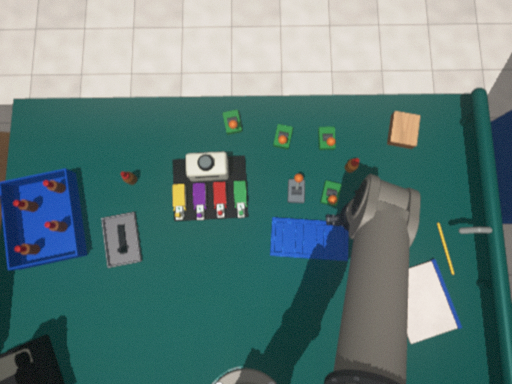

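The lever is right over to +x (ball at side (264,223)). The four bars are in, the blank is flat in the grey tray at top (122,240), and the bystanders stand as before. Handing in.

```bash
python3 -c "
from station import bot
print(bot.hand_in())"
```

```text
the job is handed in; nothing more can be done
None
```

The job is handed in at about 42 s of the 210 s, done in the order asked. No verdict was reported.

- **Lamp off, then blank:** I pushed the grey-based lever off to its end stop (6.6 N). I then pulled the black blank from the red slot and laid it flat in the grey tray.
- **Bars:** All four were present and went in as yellow, red, green, purple, each into the slot of its own colour. Each was pushed until its position stopped changing while the force rose to 9–14 N. The estimated nose depths are 51, 49, 44 and 45 mm, all within the stated 42–54 mm.
- **Tray knock:** The blue tray was knocked about 2 cm before the purple pick. I saw it and measured it again before reaching in.
- **Lamp on:** I threw the lever right over to its end stop (5.3 N). In the last picture its ball is on the +x side, at x about 0.66.

**Last checks:**
- **Pictures:** all four bars were in their matching slots, the blank was in the tray, the bottles and glass dish showed no sign of being moved, and the gripper was clear of everything.
- **Disagreement:** the tab positions seen by the camera differ from those at release by 0.4–2 mm. That is about the calibration error, and they did not change between the last two looks.
- **Grip:** I noticed no slackening.

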